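Clear the pail off the soap mould and run the stylus along its joint

ROBOT

A 6-joint arm with a two-finger parallel gripper is mounted at the origin on the work surface. World frame = base frame: x ahead of the robot, y to its left, z up, the work surface at z = 0. Lengths are in m, angles in rad, forces in N, time in s.
With the tool pointing down it reaches from about 0.25 to 0.725 m from the base axis. Payload 9.7 kg.
Tool frame: the origin (TCP) lies at the very end of the fingers, on their centre line; the grasp point (between the pads) lies 19 mm behind it (arm.pinch_z is the distance from the TCP to the grasp point, in m); z points along the fingers, y is the line along which they close (so a half turn about z gives the same grasp; the last joint's range is limited). The gripper opens to 85 mm and grips with 20 to 120 N. Pads are 22 mm wide; open, the fingers measure 114 mm over their backs; the gripper's body (76 mm by 85 mm) begins 54 mm behind the grasp point. The pads swing forward as they close: fully open they stand 13 mm farther back than shut.
Start: joints at [-1.257, 0.087, 0.176, 1.66, 0, 1.571], TCP at [0.17, -0.523, 0.231] pointing down, gripper open.
Joint ranges: [-3.13, 3.13], [-0.85, 1.81], [-1.15, 1.24], [-2.2, 2.28], [-1.44, 1.52], [-3.14, 3.14]. Speed limits (rad/s): [2.22, 2.22, 2.57, 3.14, 3.14, 3.14].

INTERFACE

Orientations are given as a unit quaternion [w, x, y, z].
In Python, from rig import arm gives the robot as it stands. The module is installed in compiled form; this text tells all that it offers.
- The arm moves only by the tool arm_command, never from a script. Its argument "motion" is a list of rows, each an object of numbers: "tx", "ty", "tz": the shift along the tool's x, y, z scaled (see below); "wx", "wy", "wz": the turn, a rotation vector about the tool's x, y, z scaled (see below). A call has 1 to 12 rows; each row shifts and turns the commanded pose from where the row before left it, along the tool's axes as they then stand; what a row does not reach is not made up. The controller multiplies each number of a shift by 200 mm and each number of a turn by 180 degrees. A row lasts 1/12 s, in which the tool goes at most 41.7 mm and 7.16 degrees, less where a joint would pass 70% of its speed; a pose out of reach is approached as far as the arm can. A call with a number of a shift or a turn outside -1 to 1 is refused whole. A call with a gripper value outside its range is refused whole. "hand" is the finger opening in mm, from 0 to 85.4, set as the call begins (left out, the last holds). The fingers move at their own pace and stop on an object; "force" is the grip in N (left out, the last holds). Time passes only in rows, so rows that do not move let the fingers close. It gives the time, the measured TCP pose, the force, the opening and the grip force at its end, in the units of the state.
- arm.get_state(): the state, without advancing time (a new reading comes with each control period).
- arm.grab_frame(name): name is "scene" or "top" or "wrist"; returns a dict with "frame" (420x560x3 uint8, red, green, blue), "depth" (420x560 float32, m along the optical axis (not along the pixel's ray), 0 where there is no reading), "fx", "fy", "cx", "cy" (pixels), "pose" (4x4, takes a point from camera to world coordinates). Camera axes: x right, y down, z forward; pixel columns grow to the right and rows downward; lengths in m; the calibration is good to about 2 mm. A picture is of the moment at which its call begins.
- arm.sign_off(): hands the job in; it is judged then, once.
Trained networks look in the newest picture that a camera, given by its name, has taken for a name from the list of things; names that differ only in an ending like _2 or _b are one class to them, and where a whole thing is asked for, a point or a joint stands for the part that bears it (a point fixed in the world has none). Each returns a list of dicts, best first, with "p" (0 to 1); they miss things now and then, are a little off and sometimes report something else, mostly with a low value. They report only what shows in the picture. A call takes as long as a camera call. They do not tell look-alikes from the thing itself.
- arm.spot_in(camera, query): "at" ([column, row] as shares, 0 to 1, of the picture: columns of its width, rows of its height, amid what is visible of it).
- arm.outline_of(camera, query): "region" (420x560 bool, what is visible of it) and "at" ([column, row] as shares, 0 to 1, of the picture: columns of its width, rows of its height, amid what is visible of it).
The state is a dict: "t": time; "joint_pos": joint angles; "qvel": joint speeds; "effort": joint torques, N m; "tool_pos": TCP position; "orientation": TCP orientation; "contact_force": force on the tool from outside, world axes, zero at the start; "moment": the same for the moment, N m; "opening": finger opening in m; "gripper_force": force on a finger pad.
Only numpy, scipy, OpenCV 4.12 (cv2) and the standard library are available. Lean on these libraries where they do the work, as an engineer would, in place of code of your own. Each camera call takes 0.05 s, during which the arm holds its last target. There are 200 camera calls.

TASK

The joint of the wooden soap mould has to be gone over before the next pour. Lift the steel pail off the mould by its handle and set it gently down on the round cork mat, then take the stylus from its stand and run its tip lightly and slowly (about 3 cm a second) down in the joint channel, along its whole length, starting at the end the pail stood on and finishing at the far end, beyond the thermometer bracket; lean the stylus to get in under the bracket. Put the stylus back upright in its stand, fully seated, and leave everything else where it is.

Things in the scene. Friction and masses are not known exactly. Their poses are not given: they have to be found in the camera images.
- mould: Fixed two-part wooden soap mould, 110 (x) x 240 (y) x 45 mm tall; origin at the centre of its underside, z up. The joint is a straight channel in its top face, 12 mm wide (x), 6 mm deep, 200 mm long (y +100 to -100 mm), closed at both ends. Its +x points to the robot's left, -y away from the robot. A steel bracket with a thermometer rises from its +x side and reaches over the channel.
- bracket_edge (a point): Middle of the lower front edge of the bracket's plate; mould axes. The plate is 6 mm thick, covers mould y -80 to -20 and x -20 to +61 mm, underside 60 mm above the mould's top; the white thermometer on it reaches 88 mm above the mould's top (x -14 to +46). A stylus leaning 25 to 45 degrees, handle towards the mould's -x side (the robot's right), passes under; an upright one cannot.
- joint_mid (a point): Middle of the joint channel, at the level of the mould's top face; axes as the mould's (y along the channel towards the start end, z up).
- joint_start (a point): Start end of the channel (mould y +100 mm), level with the top face; the end nearer the robot; the pail stands over it.
- joint_end (a point): Far end of the channel (mould y -100 mm), beyond the bracket, level with the top face.
- pail: Loose small steel pail, radius 40 mm at the rim (75 mm up), 36 mm at the foot, about 0.2 to 0.45 kg, empty; origin at the centre of its underside, z up. A stiff arched handle stands over it along its x axis: straight black grip bar 62 (x) x 12 (y) x 14 mm, its centre 125 mm above the origin. It starts standing on the mould.
- cork_mat: Fixed round cork mat, radius 60 mm, 5 mm thick; origin at the centre of its underside.
- stand: Fixed square aluminium stand, 56 x 56 x 74 mm tall, with a 15 mm upright hole through its centre; origin at the centre of its underside.
- stand_hole0 (a point): Centre of the stand's hole, at its mouth on the top face.
- stylus: Loose steel stylus, 0.07 kg; origin at its blunt tip, z towards the handle. Nose 5 mm in diameter for 20 mm, then shaft 8 mm; round collar 26 mm in diameter from 70 to 76 mm above the tip; then a square wooden handle 18 x 18 mm (faces along its x and y) up to 142 mm. It starts upright in the stand, collar on the stand's top, tip 4 mm above the table.
- soap0: Bystander, loose: brown soap bar 50 x 75 x 55 mm; origin at the centre of its underside.
- soap1: Bystander, loose: cream soap bar 50 x 75 x 55 mm; origin at the centre of its underside.
- soap2: Bystander, loose: cream half-height soap bar 50 x 75 x 28 mm, near the robot; origin at the centre of its underside.
- amber_bottle: Bystander, loose: amber bottle, radius 22, 110 mm tall; origin at the centre of its underside.
- small_bottle: Bystander, loose: dark bottle, radius 17, 75 mm tall; origin at the centre of its underside.
- tin: Bystander, loose: flat aluminium tin, radius 28, 28 mm tall, near the robot; origin at the centre of its underside.
- beaker: Bystander, loose: glass beaker, radius 34, 85 mm tall; origin at the centre of its underside.
Things that resemble listed ones, but are neither listed nor needed, are in the scene too. What is meant by the pail is not blue or purple, and is the smaller of those in its own colour.

How it is judged:
By the outcome, as a careful person would: the job done as asked, in the order asked, and still so for the second after the job is handed in, with the robot touching nothing.
It also fails if it takes over 72 s, if anything falls off the work surface, if the arm or the gripper's body presses on something with over 40 N, if the wrist force passes 120 N, or if a joint passes its speed limit or range.

## Working session

There is one attempt and no reset: what is moved stays moved. The work goes in short steps, Python scripts to look and compute and a tool call to move; the robot and the scene stay as the last step left them, time stands still between calls to the robot, and variables do not carry over. Pictures are saved under pics/ and viewed, at most 10 in all, crops included, and the job is handed in when it is done.

Besides the shell and the picture viewer there is one more tool, called after "Emit:" as name(argument=value, ...), one argument or row to a line, values as JSON. arm_command: Moves the arm, as the interface text tells. Its arguments: {"type":"object","properties":{"motion":{"type":"array","items":{"type":"object","properties":{"tx":{"type":"number","minimum":-1,"maximum":1},"ty":{"type":"number","minimum":-1,"maximum":1},"tz":{"type":"number","minimum":-1,"maximum":1},"wx":{"type":"number","minimum":-1,"maximum":1},"wy":{"type":"number","minimum":-1,"maximum":1},"wz":{"type":"number","minimum":-1,"maximum":1}}}},"hand":{"type":"number"},"force":{"type":"number"}},"required":["motion"]}

```bash
mkdir -p pics
cat > h.py <<'E'
import numpy as np, cv2
from rig import arm
from scipy.spatial.transform import Rotation as R
def grab(n):
    f=arm.grab_frame(n); f['n']=n; return f
def save(f,name,crop=None,scale=1):
    im=cv2.cvtColor(f['frame'],cv2.COLOR_RGB2BGR)
    if crop: im=im[crop[1]:crop[3],crop[0]:crop[2]]
    if scale!=1: im=cv2.resize(im,None,fx=scale,fy=scale,interpolation=cv2.INTER_CUBIC)
    cv2.imwrite('pics/'+name,im)
def cloud(f):
    v,u=np.mgrid[0:420,0:560]; d=f['depth']
    p=np.stack([(u-f['cx'])/f['fx']*d,(v-f['cy'])/f['fy']*d,d],-1)
    P=np.array(f['pose']); w=p@P[:3,:3].T+P[:3,3]; w[d==0]=np.nan; return w
def rot(s=None):
    s=s or arm.get_state(); q=s['orientation']; return R.from_quat([q[1],q[2],q[3],q[0]])
E
python3 - <<'E'
from h import *
a=grab('scene');b=grab('top')
im=np.hstack([a['frame'],b['frame']]);
save(a,'scene.png');save(b,'top.png')
np.savez('f0.npz',a=a['frame'],b=b['frame'],wa=cloud(a),wb=cloud(b))
print(arm.get_state())
for f in (a,b):
    w=cloud(f)
    for q in ['mould','pail','cork_mat','stand','stylus','stand_hole0','joint_start','joint_end','joint_mid','bracket_edge','soap0','beaker','amber_bottle','tin','soap2','small_bottle']:
        for r in arm.spot_in(f['n'],q)[:4]:
            if r['p']<.25: continue
            u,v=r['at'][0]*560,r['at'][1]*420
            print(f['n'],q,round(r['p'],2),int(u),int(v),w[min(int(v),419),min(int(u),559)].round(3))
E
```

```text
{'t': 0.1, 'joint_pos': array([-1.25699014e+00,  8.74010827e-02,  1.75221232e-01,  1.65980800e+00,
       -1.36590357e-05,  1.57076450e+00]), 'qvel': array([-6.86388245e-04,  4.63472852e-04,  6.82895559e-04,  6.78481049e-05,
       -5.37819964e-04,  1.24224480e-03]), 'effort': array([-3.19553155e-04, -5.21562052e+01,  4.65652013e+01,  1.61448464e-02,
       -1.64764799e-05,  1.22527371e-05]), 'tool_pos': array([ 0.16970718, -0.52294576,  0.2306602 ]), 'orientation': array([-5.87377726e-04,  9.87713279e-01,  1.56275792e-01, -9.98300567e-05]), 'contact_force': array([-0.23435301,  0.09607152, -0.27025827]), 'moment': array([-0.00383228,  0.01007486,  0.00270978]), 'gripper_force': 0.0, 'opening': 0.085346312203974}
scene mould 0.68 296 264 [0.641 0.108 0.039]
scene pail 0.83 303 202 [0.502 0.06  0.077]
scene pail 0.73 247 179 [ 0.444 -0.125  0.03 ]
scene pail 0.73 417 170 [0.236 0.268 0.048]
scene pail 0.66 205 308 [ 0.797 -0.021  0.004]
scene cork_mat 0.73 190 174 [ 0.473 -0.294  0.006]
scene stand 0.75 410 234 [0.471 0.302 0.057]
scene stand 0.5 124 192 [ 0.64  -0.364  0.05 ]
scene s
[... 1462 characters left out ...]
.101 0.044]
top joint_end 0.71 251 186 [0.607 0.099 0.041]
top joint_mid 0.86 250 190 [0.595 0.101 0.044]
top bracket_edge 0.68 250 188 [0.6   0.101 0.044]
top soap0 0.96 360 142 [ 0.734 -0.206  0.051]
top soap0 0.79 335 277 [ 0.356 -0.138  0.037]
top soap0 0.75 201 145 [0.719 0.241 0.055]
top beaker 0.77 404 142 [ 0.747 -0.34   0.005]
top beaker 0.31 247 187 [0.602 0.109 0.049]
top amber_bottle 0.51 145 167 [0.649 0.388 0.087]
top tin 0.61 241 268 [0.377 0.123 0.03 ]
top tin 0.3 254 188 [0.601 0.09  0.04 ]
top soap2 0.96 360 142 [ 0.734 -0.206  0.051]
top soap2 0.79 335 277 [ 0.356 -0.138  0.037]
top soap2 0.75 201 145 [0.719 0.241 0.055]
top small_bottle 0.54 413 180 [ 0.629 -0.356  0.042]
```

View pics/scene.png

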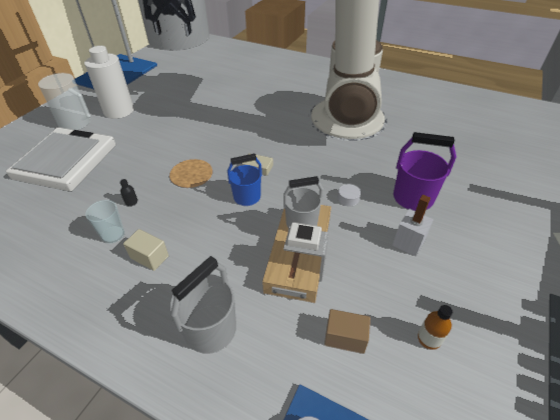

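View pics/top.png

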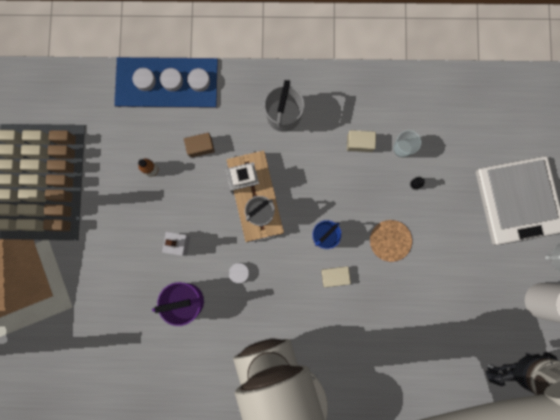

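The pictures show four pails:
- **Small grey:** on the mould's near end, scene (303,205), top (261,210).
- **Large grey:** scene (207,310), top (283,105).
- **Blue:** scene (245,183).
- **Purple:** scene (420,180).

By the description, the one I want is the small grey pail on the mould. The cork mat is at top (391,241), and the stand with the stylus is at top (174,243).

```bash
cat >> h.py <<'E'
def rect(p):
    r=cv2.minAreaRect(p[:,:2].astype(np.float32)*1000); return np.round(r[0],1),np.round(r[1],1),round(r[2],1)
E
python3 - <<'E'
from h import *
d=np.load('f0.npz')
for k in 'ab':
    w=d['w'+k].reshape(-1,3); w=w[np.isfinite(w).all(1)]
    def sel(x0,x1,y0,y1,z0,z1): 
        return w[(w[:,0]>x0)&(w[:,0]<x1)&(w[:,1]>y0)&(w[:,1]<y1)&(w[:,2]>z0)&(w[:,2]<z1)]
    print(k)
    for n,b in dict(mould=(.4,.72,0,.2,.039,.05),handle=(.47,.60,0,.12,.158,.19),brk=(.5,.72,0,.2,.1,.137),mat=(.38,.55,-.38,-.22,.002,.009),stand=(.38,.5,.22,.36,.069,.079),sty=(.38,.5,.22,.36,.085,.155),stytop=(.38,.5,.22,.36,.135,.155)).items():
        p=sel(*b)
        if len(p)>4: print(n,len(p),rect(p),p.mean(0).round(4),np.median(p[:,2]).round(4),p[:,2].max().round(4))
from h import cv2
a=cv2.resize(d['a'][150:310,230:350],None,fx=3,fy=3,interpolation=2); b=cv2.resize(d['a'][180:260,380:440],None,fx=6,fy=6,interpolation=2)
cv2.imwrite('pics/crop.png',cv2.cvtColor(np.hstack([a,b]),cv2.COLOR_RGB2BGR))
E
```

```text
a
mould 2433 (array([583.4,  91.6]), array([242.1, 116. ]), 14.3) [0.6321 0.1001 0.0442] 0.0443 0.0498
handle 264 (array([535.3,  71.4]), array([13.9, 71. ]), 38.0) [0.5375 0.0714 0.1718] 0.1738 0.1786
brk 1630 (array([579.1,  97.8]), array([182.8,  90.6]), 26.2) [0.6086 0.1095 0.1198] 0.118 0.1363
mat 992 (array([ 466.9, -300.8]), array([157.4, 165.1]), 88.3) [ 0.4682 -0.2974  0.0046] 0.0045 0.0082
stand 423 (array([445. , 304.7]), array([56.2, 58.4]), 81.0) [0.4506 0.305  0.0731] 0.073 0.0789
sty 259 (array([445.6, 304.7]), array([18., 21.]), 80.4) [0.4511 0.3046 0.1214] 0.1235 0.1471
stytop 88 (array([445.3, 304.8]), array([17.8, 20.3]), 79.7) [0.448  0.3048 0.1427] 0.1439 0.1471
b
mould 1965 (array([577.7,  89.3]), array([243.4, 110.8]), 14.3) [0.5719 0.083  0.0449] 0.0451 0.05
handle 134 (array([530. ,  71.1]), array([12.4, 72.1]), 39.5) [0.5293 0.071  0.1753] 0.1763 0.1842
brk 743 (array([575.5,  98.2]), array([179.3,  90. ]), 27.0) [0.6072 0.1134 0.1221] 0.1214 0.137
mat 1533 (array([ 464.8, -300.1]), array([159.4, 169.5]), 89.7) [ 0.4609 -0.299   0.005 ] 0.0048 0.009
stand 302 (array([440. , 304.4]), array([57.1, 55.9]), 81.1) [0.4394 0.3026 0.074 ] 0.0739 0.079
sty 83 (array([432.3, 305.1]), array([20.3, 33.2]), 82.6) [0.4395 0.3015 0.1318] 0.1431 0.1522
stytop 52 (array([440.1, 304.7]), array([18.8, 17.2]), 79.7) [0.4404 0.3045 0.1455] 0.1454 0.1522
```

View pics/crop.png

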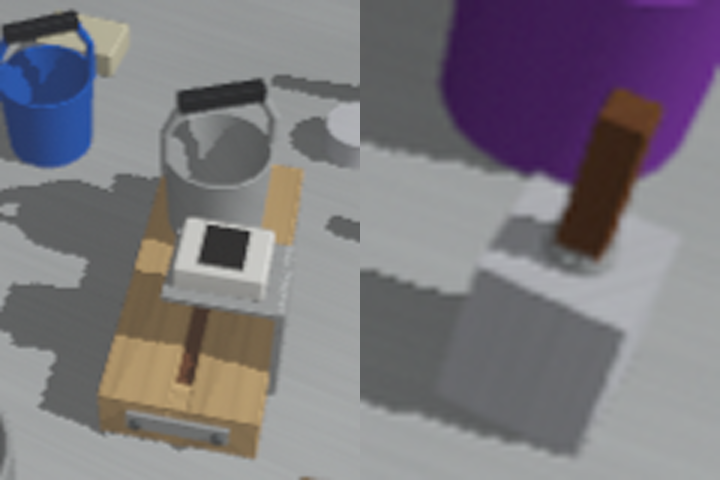

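The crop confirms the small grey pail, with its black grip bar, on the mould. The bracket stands beyond it, and the stylus is upright in the stand. The two cameras disagree by about 5 mm in x, so I'll check again with the wrist camera above the pail.

Emit:
arm_command(
  motion=[
    {"tx": 0.11,"ty": -0.0944,"tz": -0.0083},
    {"tx": 0.11,"ty": -0.0944,"tz": -0.0083},
    {"tx": 0.11,"ty": -0.0944,"tz": -0.0083},
    {"tx": 0.11,"ty": -0.0944,"tz": -0.0083},
    {"tx": 0.11,"ty": -0.0944,"tz": -0.0083},
    {"tx": 0.11,"ty": -0.0944,"tz": -0.0083},
    {"tx": 0.11,"ty": -0.0944,"tz": -0.0083},
    {"tx": 0.11,"ty": -0.0944,"tz": -0.0083},
    {"tx": 0.11,"ty": -0.0944,"tz": -0.0083},
    {"tx": 0.11,"ty": -0.0944,"tz": -0.0083},
    {"tx": 0.11,"ty": -0.0944,"tz": -0.0083},
    {"tx": 0.11,"ty": -0.0944,"tz": -0.0083},
  ],
)

```text
$.motion[0]: bad value
```

Emit:
arm_command(
  motion=[
    {"tx": 0.11,"ty": -0.0944,"tz": -0.0083},
    {"tx": 0.11,"ty": -0.0944,"tz": -0.0083},
    {"tx": 0.11,"ty": -0.0944,"tz": -0.0083},
    {"tx": 0.11,"ty": -0.0944,"tz": -0.0083},
    {"tx": 0.11,"ty": -0.0944,"tz": -0.0083},
    {"tx": 0.11,"ty": -0.0944,"tz": -0.0083},
    {"tx": 0.11,"ty": -0.0944,"tz": -0.0083},
    {"tx": 0.11,"ty": -0.0944,"tz": -0.0083},
    {"tx": 0.11,"ty": -0.0944,"tz": -0.0083},
    {"tx": 0.11,"ty": -0.0944,"tz": -0.0083},
    {"tx": 0.11,"ty": -0.0944,"tz": -0.0083},
    {"tx": 0.11,"ty": -0.0944,"tz": -0.0083},
  ],
)

```text
$.motion[0]: bad value
```

Emit:
arm_command(
  motion=[
    {"wz": -0.034},
    {"wz": -0.034},
    {"wz": -0.034},
    {"wz": -0.034},
    {"wz": -0.034},
    {"wz": -0.034},
    {"wz": -0.034},
    {"wz": -0.034},
    {"wz": -0.034},
  ],
)

```text
$.motion[0]: bad value
```

Emit:
arm_command(
  motion=[
    {"wz": -0.034},
    {"wz": -0.034},
    {"wz": -0.034},
    {"wz": -0.034},
    {"wz": -0.034},
    {"wz": -0.034},
    {"wz": -0.034},
    {"wz": -0.034},
    {"wz": -0.034},
    {},
  ],
)

```text
$.motion[0]: bad value
```

Run:
```python
from h import *
f=grab('wrist'); save(f,'w1.png'); s=arm.get_state()
print(s['t'],s['tool_pos'],s['joint_pos'].round(3)); print(rot().as_matrix().round(3)); print(np.array(f['pose']).round(3))
np.savez('f1.npz',a=f['frame'],wa=cloud(f))
w=cloud(f).reshape(-1,3); w=w[np.isfinite(w).all(1)]
def sel(x0,x1,y0,y1,z0,z1): return w[(w[:,0]>x0)&(w[:,0]<x1)&(w[:,1]>y0)&(w[:,1]<y1)&(w[:,2]>z0)&(w[:,2]<z1)]
for n,b in dict(handle=(.47,.60,0,.13,.160,.19),mould=(.4,.75,0,.2,.039,.05),therm=(.52,.75,0,.2,.125,.14)).items():
    p=sel(*b)
    if len(p)>4: print(n,len(p),rect(p),p.mean(0).round(4),np.median(p[:,2]).round(4),p.min(0),p.max(0))
```

```text
1.75 [ 0.16975912 -0.52313513  0.2312724 ] [-1.257  0.087  0.176  1.66   0.     1.571]
[[ 0.951  0.309  0.   ]
 [ 0.309 -0.951  0.   ]
 [ 0.    -0.    -1.   ]]
[[ 0.308 -0.917 -0.253  0.234]
 [-0.951 -0.297 -0.082 -0.501]
 [ 0.     0.266 -0.964  0.374]
 [ 0.     0.     0.     1.   ]]
```

View pics/w1.png

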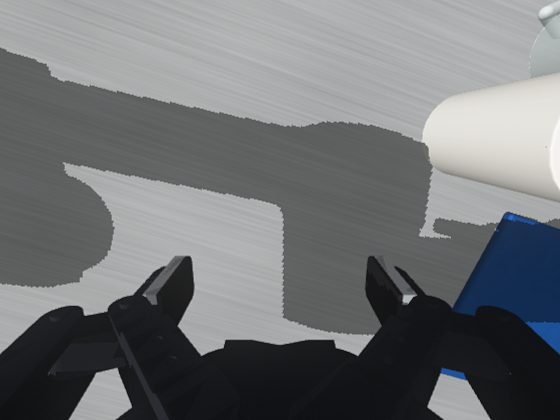

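The calls were refused, probably because each row needs all six numbers. The picture shows only bare table, since the arm hasn't moved from its start pose. I'll send full rows.

Emit:
arm_command(
  motion=[
    {"tx": 0.11,"ty": -0.0944,"tz": -0.0083,"wx": 0,"wy": 0,"wz": 0},
    {"tx": 0.11,"ty": -0.0944,"tz": -0.0083,"wx": 0,"wy": 0,"wz": 0},
    {"tx": 0.11,"ty": -0.0944,"tz": -0.0083,"wx": 0,"wy": 0,"wz": 0},
    {"tx": 0.11,"ty": -0.0944,"tz": -0.0083,"wx": 0,"wy": 0,"wz": 0},
    {"tx": 0.11,"ty": -0.0944,"tz": -0.0083,"wx": 0,"wy": 0,"wz": 0},
    {"tx": 0.11,"ty": -0.0944,"tz": -0.0083,"wx": 0,"wy": 0,"wz": 0},
    {"tx": 0.11,"ty": -0.0944,"tz": -0.0083,"wx": 0,"wy": 0,"wz": 0},
    {"tx": 0.11,"ty": -0.0944,"tz": -0.0083,"wx": 0,"wy": 0,"wz": 0},
    {"tx": 0.11,"ty": -0.0944,"tz": -0.0083,"wx": 0,"wy": 0,"wz": 0},
    {"tx": 0.11,"ty": -0.0944,"tz": -0.0083,"wx": 0,"wy": 0,"wz": 0},
    {"tx": 0.11,"ty": -0.0944,"tz": -0.0083,"wx": 0,"wy": 0,"wz": 0},
    {"tx": 0.11,"ty": -0.0944,"tz": -0.0083,"wx": 0,"wy": 0,"wz": 0},
  ],
)

```text
t: 2.75
tool_pos: [0.3514, -0.2249, 0.2515]
orientation: [0.0, 0.988, 0.156, 0.0]
contact_force: [0.6, 0.6, -0.3]
opening: 0.0851
gripper_force: 0.0
```

Emit:
arm_command(
  motion=[
    {"tx": 0.11,"ty": -0.0944,"tz": -0.0083,"wx": 0,"wy": 0,"wz": 0},
    {"tx": 0.11,"ty": -0.0944,"tz": -0.0083,"wx": 0,"wy": 0,"wz": 0},
    {"tx": 0.11,"ty": -0.0944,"tz": -0.0083,"wx": 0,"wy": 0,"wz": 0},
    {"tx": 0.11,"ty": -0.0944,"tz": -0.0083,"wx": 0,"wy": 0,"wz": 0},
    {"tx": 0.11,"ty": -0.0944,"tz": -0.0083,"wx": 0,"wy": 0,"wz": -0.034},
    {"tx": 0.11,"ty": -0.0944,"tz": -0.0083,"wx": 0,"wy": 0,"wz": 0},
    {"tx": 0.11,"ty": -0.0944,"tz": -0.0083,"wx": 0,"wy": 0,"wz": 0},
    {"tx": 0.11,"ty": -0.0944,"tz": -0.0083,"wx": 0,"wy": 0,"wz": 0},
    {"tx": 0.11,"ty": -0.0944,"tz": -0.0083,"wx": 0,"wy": 0,"wz": 0},
    {"tx": 0.11,"ty": -0.0944,"tz": -0.0083,"wx": 0,"wy": 0,"wz": 0},
    {"tx": 0,"ty": 0,"tz": 0,"wx": 0,"wy": 0,"wz": -0.034},
    {"tx": 0,"ty": 0,"tz": 0,"wx": 0,"wy": 0,"wz": -0.034},
  ],
)

```text
t: 3.75
tool_pos: [0.4887, 0.0302, 0.2675]
orientation: [-0.0, 0.949, 0.315, -0.0]
contact_force: [-0.4, -0.6, 0.9]
opening: 0.0853
gripper_force: 0.0
```

Emit:
arm_command(
  motion=[
    {"tx": 0,"ty": 0,"tz": 0,"wx": 0,"wy": 0,"wz": -0.034},
    {"tx": 0,"ty": 0,"tz": 0,"wx": 0,"wy": 0,"wz": -0.034},
    {"tx": 0,"ty": 0,"tz": 0,"wx": 0,"wy": 0,"wz": -0.034},
    {"tx": 0,"ty": 0,"tz": 0,"wx": 0,"wy": 0,"wz": -0.034},
    {"tx": 0,"ty": 0,"tz": 0,"wx": 0,"wy": 0,"wz": -0.034},
    {"tx": 0,"ty": 0,"tz": 0,"wx": 0,"wy": 0,"wz": -0.034},
    {"tx": 0,"ty": 0,"tz": 0,"wx": 0,"wy": 0,"wz": -0.034},
    {"tx": 0,"ty": 0,"tz": 0,"wx": 0,"wy": 0,"wz": -0.034},
    {"tx": 0,"ty": 0,"tz": 0,"wx": 0,"wy": 0,"wz": -0.034},
    {"tx": 0,"ty": 0,"tz": 0,"wx": 0,"wy": 0,"wz": -0.034},
    {"tx": 0,"ty": 0,"tz": 0,"wx": 0,"wy": 0,"wz": -0.034},
    {"tx": 0,"ty": 0,"tz": 0,"wx": 0,"wy": 0,"wz": -0.034},
  ],
)

```text
t: 4.75
tool_pos: [0.4883, 0.0287, 0.2678]
orientation: [0.0, 0.573, 0.82, 0.0]
contact_force: [-0.2, -0.2, 0.8]
opening: 0.0854
gripper_force: 0.0
```

Emit:
arm_command(
  motion=[
    {"tx": 0,"ty": 0,"tz": 0,"wx": 0,"wy": 0,"wz": -0.034},
    {"tx": 0,"ty": 0,"tz": 0,"wx": 0,"wy": 0,"wz": -0.034},
    {"tx": 0,"ty": 0,"tz": 0,"wx": 0,"wy": 0,"wz": -0.034},
    {"tx": 0,"ty": 0,"tz": 0,"wx": 0,"wy": 0,"wz": 0},
  ],
)

```text
t: 5.08
tool_pos: [0.4883, 0.0287, 0.2679]
orientation: [0.0, 0.435, 0.9, 0.0]
contact_force: [1.1, 0.0, -0.6]
opening: 0.0853
gripper_force: 0.0
```

```bash
cat > m.py <<'E'
from h import *
import sys
f=grab('wrist'); save(f,sys.argv[1]+'.png'); s=arm.get_state()
print(s['t'],s['tool_pos'],s['joint_pos'].round(3)); print(rot().as_matrix().round(4)); print(np.array(f['pose']).round(3))
np.savez(sys.argv[1]+'.npz',a=f['frame'],wa=cloud(f),pose=f['pose'],K=[f['fx'],f['fy'],f['cx'],f['cy']])
w=cloud(f).reshape(-1,3); w=w[np.isfinite(w).all(1)]
def sel(x0,x1,y0,y1,z0,z1): return w[(w[:,0]>x0)&(w[:,0]<x1)&(w[:,1]>y0)&(w[:,1]<y1)&(w[:,2]>z0)&(w[:,2]<z1)]
for n,b in dict(handle=(.47,.60,0,.13,.160,.19),mould=(.4,.75,0,.2,.039,.05),therm=(.52,.75,0,.2,.125,.14)).items():
    p=sel(*b)
    if len(p)>4: print(n,len(p),rect(p),p.mean(0).round(4),np.median(p[:,2]).round(4),p.min(0).round(3),p.max(0).round(3))
E
python3 m.py pics/w2
```

```text
5.1333 [0.48830612 0.02867553 0.26788219] [ 0.059 -0.042  0.117  1.729 -0.     0.966]
[[-6.162e-01  7.876e-01  2.000e-04]
 [ 7.876e-01  6.162e-01 -0.000e+00]
 [-1.000e-04  1.000e-04 -1.000e+00]]
[[ 0.784  0.598  0.166  0.446]
 [ 0.621 -0.756 -0.209  0.083]
 [ 0.001  0.267 -0.964  0.41 ]
 [ 0.     0.     0.     1.   ]]
handle 1266 (array([530.4,  74.8]), array([12.7, 65.6]), 39.1) [0.529  0.0746 0.1751] 0.1764 [0.508 0.046 0.16 ] [0.554 0.101 0.179]
mould 8765 (array([581.4,  93.3]), array([240.1, 116. ]), 14.2) [0.5528 0.0856 0.0454] 0.045 [0.453 0.009 0.039] [0.711 0.156 0.05 ]
therm 2793 (array([594.1, 100. ]), array([130.5,  67.7]), 30.0) [0.6222 0.1174 0.1328] 0.1331 [0.553 0.039 0.125] [0.654 0.151 0.14 ]
```

(That re-showed the old wrist view.) The fresh wrist cloud puts the grip bar at about (0.531, 0.073), top at z 0.177, running along 129 degrees. That matches the earlier measurement, so I'm going in.

Emit:
arm_command(
  motion=[
    {"tx": 0.014,"ty": 0.102,"tz": 0,"wx": 0,"wy": 0,"wz": 0},
    {"tx": 0.014,"ty": 0.102,"tz": 0,"wx": 0,"wy": 0,"wz": 0},
    {"tx": 0.014,"ty": 0.102,"tz": 0.05,"wx": 0,"wy": 0,"wz": 0},
    {"tx": 0,"ty": 0,"tz": 0.1,"wx": 0,"wy": 0,"wz": 0},
    {"tx": 0,"ty": 0,"tz": 0.1,"wx": 0,"wy": 0,"wz": 0},
    {"tx": 0,"ty": 0,"tz": 0.1,"wx": 0,"wy": 0,"wz": 0},
    {"tx": 0,"ty": 0,"tz": 0.1,"wx": 0,"wy": 0,"wz": 0},
    {"tx": 0,"ty": 0,"tz": 0.085,"wx": 0,"wy": 0,"wz": 0},
    {"tx": 0,"ty": 0,"tz": 0.05,"wx": 0,"wy": 0,"wz": 0},
    {"tx": 0,"ty": 0,"tz": 0,"wx": 0,"wy": 0,"wz": 0},
  ],
)

```text
t: 5.97
tool_pos: [0.5302, 0.0729, 0.1486]
orientation: [-0.001, 0.438, 0.899, -0.001]
contact_force: [-0.5, -0.6, -0.1]
opening: 0.0851
gripper_force: 0.0
```

Emit:
arm_command(
  motion=[
    {"tx": 0,"ty": 0,"tz": 0,"wx": 0,"wy": 0,"wz": 0},
    {"tx": 0,"ty": 0,"tz": 0,"wx": 0,"wy": 0,"wz": 0},
    {"tx": 0,"ty": 0,"tz": 0,"wx": 0,"wy": 0,"wz": 0},
    {"tx": 0,"ty": 0,"tz": 0,"wx": 0,"wy": 0,"wz": 0},
    {"tx": 0,"ty": 0,"tz": 0,"wx": 0,"wy": 0,"wz": 0},
    {"tx": 0,"ty": 0,"tz": 0,"wx": 0,"wy": 0,"wz": 0},
    {"tx": 0,"ty": 0,"tz": 0,"wx": 0,"wy": 0,"wz": 0},
    {"tx": 0,"ty": 0,"tz": 0,"wx": 0,"wy": 0,"wz": 0},
    {"tx": 0,"ty": 0,"tz": 0,"wx": 0,"wy": 0,"wz": 0},
    {"tx": 0,"ty": 0,"tz": 0,"wx": 0,"wy": 0,"wz": 0},
  ],
  hand=0,
  force=50,
)

```text
t: 6.8
tool_pos: [0.5313, 0.0731, 0.1512]
orientation: [0.0, 0.437, 0.899, 0.0]
contact_force: [-1.8, 0.3, 6.2]
opening: 0.0114
gripper_force: 49.2
```

Emit:
arm_command(
  motion=[
    {"tx": 0,"ty": 0,"tz": -0.02,"wx": 0,"wy": 0,"wz": 0},
    {"tx": 0,"ty": 0,"tz": -0.05,"wx": 0,"wy": 0,"wz": 0},
    {"tx": 0,"ty": 0,"tz": -0.1,"wx": 0,"wy": 0,"wz": 0},
    {"tx": 0,"ty": 0,"tz": -0.12,"wx": 0,"wy": 0,"wz": 0},
    {"tx": 0,"ty": 0,"tz": -0.12,"wx": 0,"wy": 0,"wz": 0},
    {"tx": 0,"ty": 0,"tz": -0.12,"wx": 0,"wy": 0,"wz": 0},
    {"tx": 0,"ty": 0,"tz": -0.12,"wx": 0,"wy": 0,"wz": 0},
    {"tx": 0,"ty": 0,"tz": -0.1,"wx": 0,"wy": 0,"wz": 0},
    {"tx": 0,"ty": 0,"tz": -0.05,"wx": 0,"wy": 0,"wz": 0},
  ],
)

```text
t: 7.55
tool_pos: [0.5315, 0.0731, 0.3139]
orientation: [0.001, 0.437, 0.899, 0.001]
contact_force: [1.2, -0.1, -2.6]
opening: 0.0111
gripper_force: 48.9
```

Run:
```python
from h import *
d=np.load('f0.npz')
for k in 'ab':
    im=cv2.cvtColor(d[k],cv2.COLOR_RGB2HSV); w=d['w'+k]
    m=(im[...,1]>90)&(im[...,0]<25)&(w[...,0]>.38)&(w[...,0]<.55)&(w[...,1]<-.22)&(w[...,1]>-.38)&(w[...,2]<.02)
    p=w[m][:,:2].astype(np.float32)
    print(k,m.sum(),cv2.minEnclosingCircle(p),p.mean(0),np.percentile(p,[1,99],axis=0))
# blue pail height
w=d['wb'].reshape(-1,3);w=np.nan_to_num(w);m=(abs(w[:,0]-.46)<.07)&(abs(w[:,1]+.11)<.07);print('blue top',np.percentile(w[m][:,2],99.5))
s=arm.get_state();print(s['tool_pos'],s['contact_force'],s['opening'],rot().as_matrix().round(4))
```

```text
a 899 ((0.46379444003105164, -0.29808348417282104), 0.06059768423438072) [ 0.46686968 -0.29618183] [[ 0.41009316 -0.3519744 ]
 [ 0.52061968 -0.24239261]]
b 1305 ((0.4623304307460785, -0.2982127070426941), 0.05969614535570145) [ 0.461202   -0.29893777] [[ 0.40824985 -0.35421793]
 [ 0.51386215 -0.24342498]]
blue top 0.13596748202173548
[0.53146913 0.07309978 0.31386825] [ 1.1501045  -0.10987179 -2.56658621] 0.011126028865884003 [[-6.175e-01  7.865e-01  2.800e-03]
 [ 7.865e-01  6.175e-01  3.000e-04]
 [-1.400e-03  2.400e-03 -1.000e+00]]
```

Emit:
arm_command(
  motion=[
    {"tx": -0.03,"ty": -0.0338,"tz": 0,"wx": 0,"wy": 0,"wz": 0},
    {"tx": -0.06,"ty": -0.0677,"tz": 0,"wx": 0,"wy": 0,"wz": 0},
    {"tx": -0.09,"ty": -0.1015,"tz": 0,"wx": 0,"wy": 0,"wz": 0},
    {"tx": -0.1,"ty": -0.1128,"tz": 0,"wx": 0,"wy": 0,"wz": 0},
    {"tx": -0.1,"ty": -0.1128,"tz": 0,"wx": 0,"wy": 0,"wz": 0},
    {"tx": -0.1,"ty": -0.1128,"tz": 0,"wx": 0,"wy": 0,"wz": 0},
    {"tx": -0.1,"ty": -0.1128,"tz": 0,"wx": 0,"wy": 0,"wz": 0},
    {"tx": -0.1,"ty": -0.1128,"tz": 0,"wx": 0,"wy": 0,"wz": 0},
    {"tx": -0.1,"ty": -0.1128,"tz": 0,"wx": 0,"wy": 0,"wz": 0},
    {"tx": -0.1,"ty": -0.1128,"tz": 0,"wx": 0,"wy": 0,"wz": 0},
    {"tx": -0.1,"ty": -0.1128,"tz": 0,"wx": 0,"wy": 0,"wz": 0},
    {"tx": -0.1,"ty": -0.1128,"tz": 0,"wx": 0,"wy": 0,"wz": 0},
  ],
)

```text
t: 8.55
tool_pos: [0.4719, -0.2491, 0.3099]
orientation: [-0.001, 0.437, 0.899, -0.0]
contact_force: [1.0, -0.3, -2.8]
opening: 0.0112
gripper_force: 48.9
```

Emit:
arm_command(
  motion=[
    {"tx": -0.09,"ty": -0.1015,"tz": 0,"wx": 0,"wy": 0,"wz": 0},
    {"tx": -0.053,"ty": -0.06,"tz": 0.05,"wx": 0,"wy": 0,"wz": 0},
    {"tx": -0.03,"ty": -0.0338,"tz": 0.1,"wx": 0,"wy": 0,"wz": 0},
    {"tx": 0,"ty": 0,"tz": 0.15,"wx": 0,"wy": 0,"wz": 0},
    {"tx": 0,"ty": 0,"tz": 0.15,"wx": 0,"wy": 0,"wz": 0},
    {"tx": 0,"ty": 0,"tz": 0.15,"wx": 0,"wy": 0,"wz": 0},
    {"tx": 0,"ty": 0,"tz": 0.14,"wx": 0,"wy": 0,"wz": 0},
    {"tx": 0,"ty": 0,"tz": 0.1,"wx": 0,"wy": 0,"wz": 0},
    {"tx": 0,"ty": 0,"tz": 0.06,"wx": 0,"wy": 0,"wz": 0},
    {"tx": 0,"ty": 0,"tz": 0.03,"wx": 0,"wy": 0,"wz": 0},
    {"tx": 0,"ty": 0,"tz": 0.02,"wx": 0,"wy": 0,"wz": 0},
    {"tx": 0,"ty": 0,"tz": 0,"wx": 0,"wy": 0,"wz": 0},
  ],
)

```text
t: 9.55
tool_pos: [0.4636, -0.2988, 0.1209]
orientation: [0.0, 0.437, 0.899, -0.0]
contact_force: [-0.3, -0.0, -3.4]
opening: 0.0109
gripper_force: 48.8
```

Emit:
arm_command(
  motion=[
    {"tx": 0,"ty": 0,"tz": 0.01,"wx": 0,"wy": 0,"wz": 0},
    {"tx": 0,"ty": 0,"tz": 0.01,"wx": 0,"wy": 0,"wz": 0},
    {"tx": 0,"ty": 0,"tz": 0.007,"wx": 0,"wy": 0,"wz": 0},
    {"tx": 0,"ty": 0,"tz": 0.005,"wx": 0,"wy": 0,"wz": 0},
    {"tx": 0,"ty": 0,"tz": 0.005,"wx": 0,"wy": 0,"wz": 0},
    {"tx": 0,"ty": 0,"tz": 0.005,"wx": 0,"wy": 0,"wz": 0},
    {"tx": 0,"ty": 0,"tz": 0.004,"wx": 0,"wy": 0,"wz": 0},
    {"tx": 0,"ty": 0,"tz": 0,"wx": 0,"wy": 0,"wz": 0},
  ],
)

```text
t: 10.22
tool_pos: [0.4636, -0.2986, 0.1114]
orientation: [-0.0, 0.437, 0.899, -0.0]
contact_force: [-0.3, -0.2, -3.4]
opening: 0.0111
gripper_force: 48.9
```

Emit:
arm_command(
  motion=[
    {"tx": 0,"ty": 0,"tz": 0.004,"wx": 0,"wy": 0,"wz": 0},
    {"tx": 0,"ty": 0,"tz": 0.004,"wx": 0,"wy": 0,"wz": 0},
    {"tx": 0,"ty": 0,"tz": 0,"wx": 0,"wy": 0,"wz": 0},
  ],
)

```text
t: 10.47
tool_pos: [0.4638, -0.2989, 0.1113]
orientation: [0.001, 0.437, 0.899, -0.0]
contact_force: [-2.5, 0.1, 6.1]
opening: 0.0115
gripper_force: 50.1
```

Emit:
arm_command(
  motion=[
    {"tx": 0,"ty": 0,"tz": -0.004,"wx": 0,"wy": 0,"wz": 0},
    {"tx": 0,"ty": 0,"tz": 0,"wx": 0,"wy": 0,"wz": 0},
  ],
)

```text
t: 10.63
tool_pos: [0.4638, -0.2988, 0.1113]
orientation: [0.0, 0.437, 0.899, -0.0]
contact_force: [-1.6, -0.1, 1.9]
opening: 0.0108
gripper_force: 49.5
```

Emit:
arm_command(
  motion=[
    {"tx": 0,"ty": 0,"tz": 0,"wx": 0,"wy": 0,"wz": 0},
    {"tx": 0,"ty": 0,"tz": 0,"wx": 0,"wy": 0,"wz": 0},
    {"tx": 0,"ty": 0,"tz": 0,"wx": 0,"wy": 0,"wz": 0},
    {"tx": 0,"ty": 0,"tz": 0,"wx": 0,"wy": 0,"wz": 0},
    {"tx": 0,"ty": 0,"tz": -0.05,"wx": 0,"wy": 0,"wz": 0},
    {"tx": 0,"ty": 0,"tz": -0.1,"wx": 0,"wy": 0,"wz": 0},
    {"tx": 0,"ty": 0,"tz": -0.15,"wx": 0,"wy": 0,"wz": 0},
    {"tx": 0,"ty": 0,"tz": -0.18,"wx": 0,"wy": 0,"wz": 0},
    {"tx": 0,"ty": 0,"tz": -0.18,"wx": 0,"wy": 0,"wz": 0},
    {"tx": 0,"ty": 0,"tz": -0.18,"wx": 0,"wy": 0,"wz": 0},
    {"tx": 0,"ty": 0,"tz": -0.1,"wx": 0,"wy": 0,"wz": 0},
  ],
  hand=60,
)

```text
t: 11.55
tool_pos: [0.4637, -0.2986, 0.3039]
orientation: [0.002, 0.437, 0.899, -0.0]
contact_force: [1.3, -0.6, 0.2]
opening: 0.0599
gripper_force: 0.0
```

Run:
```python
from h import *
a=grab('scene');b=grab('top')
np.savez('f2.npz',a=a['frame'],b=b['frame'],wa=cloud(a),wb=cloud(b))
save(a,'s2.png',(80,100,480,400),2)
for k in (a,b):
    w=cloud(k).reshape(-1,3); w=w[np.isfinite(w).all(1)]
    def sel(x0,x1,y0,y1,z0,z1): return w[(w[:,0]>x0)&(w[:,0]<x1)&(w[:,1]>y0)&(w[:,1]<y1)&(w[:,2]>z0)&(w[:,2]<z1)]
    for n,bx in dict(handle=(.40,.54,-.37,-.23,.12,.15),mould=(.4,.72,0,.2,.039,.05),stand=(.38,.5,.22,.36,.069,.079),stytop=(.38,.5,.22,.36,.135,.155)).items():
        p=sel(*bx)
        if len(p)>4: print(n,len(p),rect(p),p.max(0).round(3))
s=arm.get_state();print(s['t'],s['tool_pos'],s['joint_pos'].round(3))
```

```text
handle 171 (array([ 467.7, -299.4]), array([15.1, 68.7]), 39.7) [ 0.49  -0.271  0.139]
mould 3127 (array([583.1,  91.3]), array([242.7, 116.1]), 14.6) [0.714 0.17  0.05 ]
stand 421 (array([445.4, 304.5]), array([56. , 58.3]), 81.5) [0.478 0.336 0.079]
stytop 86 (array([445.7, 304.9]), array([17.6, 20.1]), 80.4) [0.456 0.315 0.147]
handle 127 (array([ 460.9, -298. ]), array([12.4, 67.1]), 38.2) [ 0.485 -0.271  0.145]
mould 2401 (array([578.5,  91.4]), array([241. , 114.7]), 14.3) [0.707 0.17  0.05 ]
stand 300 (array([440.1, 304.8]), array([57.7, 55.7]), 81.4) [0.472 0.336 0.079]
stytop 56 (array([440.3, 304.8]), array([19.2, 17.5]), 77.0) [0.45  0.316 0.151]
11.65 [ 0.46434693 -0.2990267   0.30383295] [-0.572  0.127  0.363  1.8    0.     0.333]
```

View pics/s2.png

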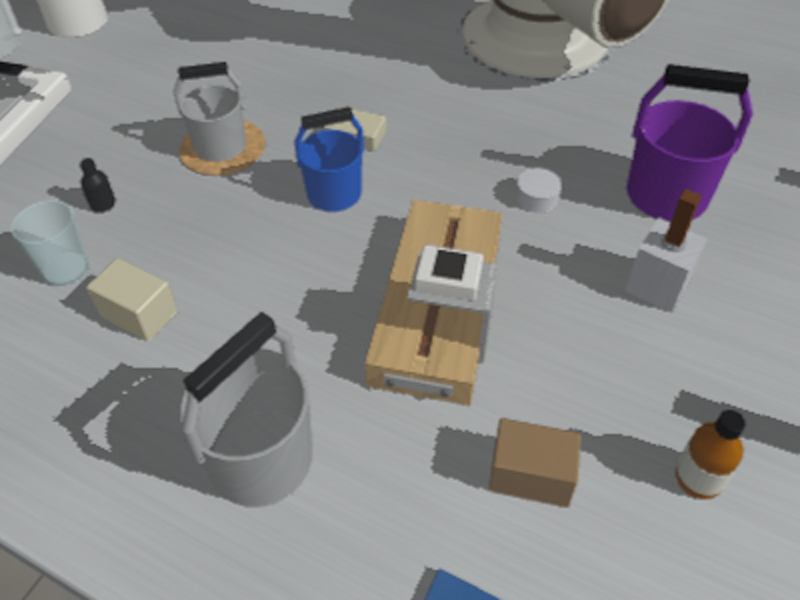

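The pail stands upright on the cork mat (crop 215,130), and the channel is now clear. Its known handle position also settles the camera bias, with the average of the two being right. That puts the stand at about (0.4427, 0.3048) and the mould at (0.581, 0.091) with yaw 104.4°. Next is the stylus.

Emit:
arm_command(
  motion=[
    {"tx": 0.122,"ty": 0.089,"tz": 0,"wx": 0,"wy": 0,"wz": 0},
    {"tx": 0.122,"ty": 0.089,"tz": 0,"wx": 0,"wy": 0,"wz": 0},
    {"tx": 0.122,"ty": 0.089,"tz": 0,"wx": 0,"wy": 0,"wz": 0},
    {"tx": 0.122,"ty": 0.089,"tz": 0,"wx": 0,"wy": 0,"wz": 0},
    {"tx": 0.122,"ty": 0.089,"tz": 0,"wx": 0,"wy": 0,"wz": 0},
    {"tx": 0.122,"ty": 0.089,"tz": 0,"wx": 0,"wy": 0,"wz": 0},
    {"tx": 0.122,"ty": 0.089,"tz": 0,"wx": 0,"wy": 0,"wz": 0},
    {"tx": 0.122,"ty": 0.089,"tz": 0,"wx": 0,"wy": 0,"wz": 0},
    {"tx": 0.122,"ty": 0.089,"tz": 0,"wx": 0,"wy": 0,"wz": 0},
    {"tx": 0.122,"ty": 0.089,"tz": 0,"wx": 0,"wy": 0,"wz": 0},
    {"tx": 0.122,"ty": 0.089,"tz": 0,"wx": 0,"wy": 0,"wz": 0},
    {"tx": 0.122,"ty": 0.089,"tz": 0,"wx": 0,"wy": 0,"wz": 0},
  ],
)

```text
t: 12.65
tool_pos: [0.4502, 0.065, 0.2986]
orientation: [-0.0, 0.437, 0.899, -0.0]
contact_force: [1.4, 0.8, -0.4]
opening: 0.0602
gripper_force: 0.0
```

Emit:
arm_command(
  motion=[
    {"tx": 0.122,"ty": 0.089,"tz": 0,"wx": 0,"wy": 0,"wz": 0},
    {"tx": 0.122,"ty": 0.089,"tz": 0,"wx": 0,"wy": 0,"wz": 0},
    {"tx": 0.122,"ty": 0.089,"tz": 0,"wx": 0,"wy": 0,"wz": 0},
    {"tx": 0.122,"ty": 0.089,"tz": 0,"wx": 0,"wy": 0,"wz": 0},
    {"tx": 0.122,"ty": 0.089,"tz": 0,"wx": 0,"wy": 0,"wz": 0},
    {"tx": 0.122,"ty": 0.089,"tz": 0,"wx": 0,"wy": 0,"wz": 0},
    {"tx": 0.122,"ty": 0.089,"tz": 0,"wx": 0,"wy": 0,"wz": 0},
    {"tx": 0.122,"ty": 0.089,"tz": 0,"wx": 0,"wy": 0,"wz": -0.0336},
    {"tx": 0,"ty": 0,"tz": 0,"wx": 0,"wy": 0,"wz": -0.0336},
    {"tx": 0,"ty": 0,"tz": 0,"wx": 0,"wy": 0,"wz": -0.0336},
    {"tx": 0,"ty": 0,"tz": 0,"wx": 0,"wy": 0,"wz": -0.0336},
    {"tx": 0,"ty": 0,"tz": 0,"wx": 0,"wy": 0,"wz": -0.0336},
  ],
)

```text
t: 13.65
tool_pos: [0.442, 0.3053, 0.2982]
orientation: [-0.0, 0.185, 0.983, -0.0]
contact_force: [-0.1, 0.8, 0.1]
opening: 0.0603
gripper_force: 0.0
```

Emit:
arm_command(
  motion=[
    {"tx": 0,"ty": 0,"tz": 0.1,"wx": 0,"wy": 0,"wz": -0.0336},
    {"tx": 0,"ty": 0,"tz": 0.1,"wx": 0,"wy": 0,"wz": -0.0336},
    {"tx": 0,"ty": 0,"tz": 0.1,"wx": 0,"wy": 0,"wz": 0},
    {"tx": 0,"ty": 0,"tz": 0,"wx": 0,"wy": 0,"wz": 0},
    {"tx": 0,"ty": 0,"tz": 0,"wx": 0,"wy": 0,"wz": 0},
  ],
)

```text
t: 14.07
tool_pos: [0.4417, 0.3046, 0.2382]
orientation: [-0.001, 0.083, 0.997, -0.001]
contact_force: [-0.8, 0.2, 0.4]
opening: 0.0597
gripper_force: 0.0
```

```bash
cat > m2.py <<'E'
from h import *
import sys
f=grab('wrist'); s=arm.get_state(); M=rot(s).as_matrix()
np.savez(sys.argv[1]+'.npz',a=f['frame'],wa=cloud(f))
print(s['t'],s['tool_pos'].round(4),s['joint_pos'].round(3)); print(M.round(4))
w=cloud(f).reshape(-1,3); w=w[np.isfinite(w).all(1)]
def sel(x0,x1,y0,y1,z0,z1): return w[(w[:,0]>x0)&(w[:,0]<x1)&(w[:,1]>y0)&(w[:,1]<y1)&(w[:,2]>z0)&(w[:,2]<z1)]
for n,b in dict(stand=(.38,.5,.22,.36,.069,.079),collar=(.41,.48,.27,.34,.0785,.083),sty=(.40,.49,.26,.35,.09,.155),stytop=(.4,.49,.26,.35,.138,.155)).items():
    p=sel(*b)
    if len(p)>4: print(n,len(p),rect(p),p.max(0).round(3), ((np.append(rect(p)[0]/1000,.1)-s['tool_pos'])@M).round(4))
E
python3 m2.py pics/w3
```

```text
14.1167 [0.4421 0.305  0.2394] [ 0.604  0.059  0.162  1.674 -0.     0.771]
[[-9.861e-01  1.662e-01 -1.000e-04]
 [ 1.662e-01  9.861e-01 -1.000e-04]
 [ 1.000e-04 -1.000e-04 -1.000e+00]]
stand 1892 (array([442.7, 306.8]), array([55.5, 56.3]), 81.4) [0.473 0.338 0.079] [-0.0003  0.0019  0.1394]
collar 116 (array([438.7, 307.9]), array([25.6, 17.5]), 81.0) [0.449 0.32  0.083] [0.0039 0.0023 0.1394]
sty 662 (array([442.3, 307. ]), array([17.8, 18.1]), 80.4) [0.452 0.317 0.148] [0.0002 0.0021 0.1394]
stytop 457 (array([442.4, 307. ]), array([17.2, 17.9]), 80.7) [0.452 0.317 0.148] [1.000e-04 2.100e-03 1.394e-01]
```

Emit:
arm_command(
  motion=[
    {"tx": 0,"ty": 0.003,"tz": 0.1,"wx": 0,"wy": 0,"wz": 0},
    {"tx": 0,"ty": 0,"tz": 0.1,"wx": 0,"wy": 0,"wz": 0},
    {"tx": 0,"ty": 0,"tz": 0.1,"wx": 0,"wy": 0,"wz": 0},
    {"tx": 0,"ty": 0,"tz": 0.1,"wx": 0,"wy": 0,"wz": 0},
    {"tx": 0,"ty": 0,"tz": 0.1,"wx": 0,"wy": 0,"wz": 0},
    {"tx": 0,"ty": 0,"tz": 0.1,"wx": 0,"wy": 0,"wz": 0},
    {"tx": 0,"ty": 0,"tz": 0.06,"wx": 0,"wy": 0,"wz": 0},
    {"tx": 0,"ty": 0,"tz": 0.037,"wx": 0,"wy": 0,"wz": 0},
    {"tx": 0,"ty": 0,"tz": 0,"wx": 0,"wy": 0,"wz": 0},
  ],
)

```text
t: 14.87
tool_pos: [0.4423, 0.3056, 0.099]
orientation: [-0.0, 0.083, 0.997, -0.0]
contact_force: [-0.5, -0.1, -0.4]
opening: 0.0602
gripper_force: 0.0
```

Emit:
arm_command(
  motion=[
    {"tx": 0,"ty": 0,"tz": 0,"wx": 0,"wy": 0,"wz": 0},
    {"tx": 0,"ty": 0,"tz": 0,"wx": 0,"wy": 0,"wz": 0},
    {"tx": 0,"ty": 0,"tz": 0,"wx": 0,"wy": 0,"wz": 0},
    {"tx": 0,"ty": 0,"tz": 0,"wx": 0,"wy": 0,"wz": 0},
    {"tx": 0,"ty": 0,"tz": 0,"wx": 0,"wy": 0,"wz": 0},
    {"tx": 0,"ty": 0,"tz": 0,"wx": 0,"wy": 0,"wz": 0},
    {"tx": 0,"ty": 0,"tz": 0,"wx": 0,"wy": 0,"wz": 0},
    {"tx": 0,"ty": 0,"tz": 0,"wx": 0,"wy": 0,"wz": 0},
  ],
  hand=0,
  force=60,
)

```text
t: 15.53
tool_pos: [0.4429, 0.306, 0.1006]
orientation: [0.001, 0.083, 0.997, 0.001]
contact_force: [-0.3, -0.4, 6.1]
opening: 0.0174
gripper_force: 59.0
```

Run:
```python
from h import *
s=arm.get_state();print({k:np.round(v,4) for k,v in s.items()})
```

```text
{'t': np.float64(15.5333), 'joint_pos': array([ 6.0460e-01,  4.7100e-02, -1.1810e-01,  1.4036e+00, -1.0000e-04,
        7.7090e-01]), 'qvel': array([ 0.0003,  0.0003, -0.0001,  0.0007, -0.001 , -0.0007]), 'effort': array([ 1.31300e-01, -4.66555e+01,  4.39958e+01, -2.27800e-01,
        6.37000e-02, -3.00000e-03]), 'tool_pos': array([0.4429, 0.306 , 0.1006]), 'orientation': array([8.000e-04, 8.310e-02, 9.965e-01, 6.000e-04]), 'contact_force': array([-0.3283, -0.4204,  6.0745]), 'moment': array([-0.0814,  0.073 , -0.0459]), 'gripper_force': np.float64(58.9741), 'opening': np.float64(0.0174)}
```

Emit:
arm_command(
  motion=[
    {"tx": 0,"ty": 0,"tz": -0.02,"wx": 0,"wy": 0,"wz": 0},
    {"tx": 0,"ty": 0,"tz": -0.05,"wx": 0,"wy": 0,"wz": 0},
    {"tx": 0,"ty": 0,"tz": -0.1,"wx": 0,"wy": 0,"wz": 0},
    {"tx": 0,"ty": 0,"tz": -0.12,"wx": 0,"wy": 0,"wz": 0},
    {"tx": 0,"ty": 0,"tz": -0.12,"wx": 0,"wy": 0,"wz": 0},
    {"tx": 0,"ty": 0,"tz": -0.12,"wx": 0,"wy": 0,"wz": 0},
    {"tx": 0,"ty": 0,"tz": -0.07,"wx": 0,"wy": 0,"wz": 0},
  ],
)

```text
t: 16.12
tool_pos: [0.4427, 0.3058, 0.2229]
orientation: [0.001, 0.083, 0.997, 0.001]
contact_force: [-0.0, 0.7, -1.1]
opening: 0.0172
gripper_force: 58.5
```

Run:
```python
from h import *
d=np.load('f2.npz')
c=np.array([.5808,.0913]); yw=np.deg2rad(104.4)
ex=np.array([np.cos(yw),np.sin(yw)]); ey=np.array([-ex[1],ex[0]])
W=np.load('pics/w2.npz')
for n,im,w in (('scene',d['a'],d['wa']),('top',d['b'],d['wb']),('wrist',W['a'],W['wa'])):
    L=(w[...,:2]-c); X=L@ex*1000; Y=L@ey*1000; Z=w[...,2]*1000
    hsv=cv2.cvtColor(im,cv2.COLOR_RGB2HSV)
    on=(abs(X)<25)&(abs(Y)<118)&(Z<50)&(Z>30)
    if n=='wrist': on&=(Y>90)
    V=hsv[...,2].astype(float)
    # wood surface & mask darker/browner than wood
    m=on&(((hsv[...,1]>130)&(V<110)))
    print(n,on.sum(),m.sum())
    if m.sum()>5:
        print(' X med',np.median(X[m]),'Ypct',np.percentile(Y[m],[1,50,99]).round(1),'Z',np.median(Z[m]))
        for lo in range(-110,110,20):
            q=m&(Y>=lo)&(Y<lo+20)
            if q.sum()>3: print('  ',lo,q.sum(),X[q].mean().round(1),np.percentile(X[q],[5,95]).round(1),Z[q].mean().round(1))
    # mould outline: top-face points
    t=(abs(X)<70)&(abs(Y)<135)&(abs(Z-45)<2.5)
    for lo in (-115,-95,60,80,100):
        q=t&(Y>lo)&(Y<lo+15)
        if q.sum()>8: print('  edge',lo,np.percentile(X[q],[2,98]).round(1))
    q=t&(abs(X)<40); print('  ends',np.percentile(Y[q],[.3,99.7]).round(1))
    if n=='scene': 
        cv2.imwrite('pics/sm.png',cv2.resize(cv2.cvtColor(im[190:310,250:350],cv2.COLOR_RGB2BGR),None,fx=5,fy=5,interpolation=0))
s=arm.get_state();print(s['t'],s['tool_pos'],s['contact_force'],s['opening'])
```

```text
scene 1263 0
  edge -115 [-55.8  49.4]
  edge -95 [-55.5  51. ]
  edge 60 [-55.6  49.1]
  edge 80 [-55.8  49.1]
  edge 100 [-55.5  49.3]
  ends [-122.5  116.2]
top 1054 59
 X med -2.301010563740786 Ypct [-19.4  38.6  94. ] Z 39.11080234581088
   -30 6 -2.1 [-3.9 -0.1] 37.5
   -10 10 -2.4 [-3.9 -0.8] 41.0
   10 9 -2.3 [-3.7 -0.9] 37.6
   30 11 -2.1 [-4.3 -0.1] 39.0
   50 8 -2.2 [-3.5 -0.7] 40.2
   70 11 -2.3 [-4.3 -0.6] 40.0
   90 4 -1.8 [-3. -0.] 37.5
  edge -115 [-54.5  48.8]
  edge -95 [-53.2  48.8]
  edge 60 [-51.7  50.5]
  edge 80 [-53.9  49.4]
  edge 100 [-53.8  52.3]
  ends [-117.2  121.5]
wrist 896 66
 X med -0.09200130913861272 Ypct [90.1 94.2 98.6] Z 39.256681846689816
   90 66 -1.1 [-15.9   5.4] 39.7
  edge -115 [-55.6 -31.7]
  edge -95 [-55.4 -31.8]
  edge 60 [-54.6  53.2]
  edge 80 [-53.4  52.4]
  edge 100 [-52.8  52.2]
  ends [-116.9  118.7]
16.1167 [0.4426629  0.30584418 0.22292773] [-0.0022835   0.68934508 -1.10725287] 0.017212017974164693
```

Emit:
arm_command(
  motion=[
    {"tx": -0.024,"ty": -0.063,"tz": 0,"wx": 0,"wy": 0,"wz": 0},
    {"tx": -0.048,"ty": -0.126,"tz": 0,"wx": 0,"wy": 0,"wz": 0},
    {"tx": -0.048,"ty": -0.126,"tz": 0,"wx": 0,"wy": 0,"wz": 0},
    {"tx": -0.048,"ty": -0.126,"tz": 0,"wx": 0,"wy": 0,"wz": 0},
    {"tx": -0.048,"ty": -0.126,"tz": 0,"wx": 0,"wy": 0,"wz": 0},
    {"tx": -0.048,"ty": -0.126,"tz": 0,"wx": 0,"wy": 0,"wz": 0},
    {"tx": -0.048,"ty": -0.126,"tz": 0,"wx": 0,"wy": 0,"wz": 0},
    {"tx": -0.048,"ty": -0.126,"tz": 0,"wx": 0,"wy": 0,"wz": 0},
    {"tx": -0.048,"ty": -0.126,"tz": 0,"wx": 0,"wy": 0,"wz": 0},
    {"tx": -0.048,"ty": -0.126,"tz": 0,"wx": 0,"wy": 0,"wz": 0},
    {"tx": -0.048,"ty": -0.126,"tz": 0,"wx": 0,"wy": 0,"wz": 0},
    {"tx": -0.024,"ty": -0.063,"tz": 0,"wx": 0,"wy": 0,"wz": 0},
  ],
)

```text
t: 17.12
tool_pos: [0.5004, 0.0117, 0.2188]
orientation: [-0.0, 0.084, 0.996, -0.0]
contact_force: [0.2, 0.5, 0.0]
opening: 0.0174
gripper_force: 58.6
```

Emit:
arm_command(
  motion=[
    {"tx": 0,"ty": 0,"tz": 0,"wx": -0.0288,"wy": 0.0128,"wz": 0},
    {"tx": 0,"ty": 0,"tz": 0,"wx": -0.0288,"wy": 0.0128,"wz": 0},
    {"tx": 0,"ty": 0,"tz": 0,"wx": -0.0288,"wy": 0.0128,"wz": 0},
    {"tx": 0,"ty": 0,"tz": 0,"wx": -0.0288,"wy": 0.0128,"wz": 0},
    {"tx": 0,"ty": 0,"tz": 0,"wx": -0.0288,"wy": 0.0128,"wz": 0},
    {"tx": 0,"ty": 0,"tz": 0,"wx": -0.0288,"wy": 0.0128,"wz": 0},
    {"tx": 0,"ty": 0,"tz": 0,"wx": 0,"wy": 0,"wz": 0},
  ],
)

```text
t: 17.7
tool_pos: [0.5003, 0.0127, 0.2164]
orientation: [-0.099, 0.082, 0.952, 0.279]
contact_force: [1.4, -0.2, -0.9]
opening: 0.0174
gripper_force: 58.7
```

```bash
cat > g.py <<'E'
from h import *
yw=np.deg2rad(104.4); ex=np.array([np.cos(yw),np.sin(yw),0]); ey=np.array([-ex[1],ex[0],0]); ez=np.array([0,0,1.])
C=np.array([.5813,.0894,.045])
def tip(s): return s['tool_pos']+.0966*rot(s).as_matrix()[:,2]
def tell(goal=None):
    s=arm.get_state(); M=rot(s).as_matrix(); t=tip(s); d=t-C; F=s['contact_force']
    print('t',round(s['t'],2),'tip mould mm',(np.array([d@ex,d@ey,d@ez])*1e3).round(2),'F mould',np.round([F@ex,F@ey,F@ez],1),'open',round(s['opening'],4),
      'lean',np.rad2deg(np.arctan2(M[:,2]@ex,-M[2,2])).round(2),'slant_y',np.rad2deg(np.arcsin(M[:,2]@ey)).round(2))
    print('axes ex,ey,ez in tool',(M.T@np.c_[ex,ey,ez]).round(3).T.tolist())
    if goal is not None:
        g=C+np.array(goal)[0]/1e3*ex+goal[1]/1e3*ey+goal[2]/1e3*ez
        print('units to goal',((g-t)@M/.2).round(4))
E
python3 - <<'E'
from g import *
tell([2,96.5,30])
a=grab('scene');b=grab('top')
np.savez('f3.npz',a=a['frame'],b=b['frame'],wa=cloud(a),wb=cloud(b))
print(arm.get_state()['joint_pos'].round(3))
E
```

```text
t 17.7 tip mould mm [ 0.54 97.8  91.72] F mould [-0.5 -1.3 -0.9] open 0.0174 lean 34.45 slant_y 0.14
axes ex,ey,ez in tool [[0.337, 0.753, 0.566], [0.912, -0.41, 0.002], [0.234, 0.515, -0.825]]
units to goal [-0.0757 -0.1508  0.2586]
[-0.254  0.201  0.17   1.857  0.51  -0.169]
```

Emit:
arm_command(
  motion=[
    {"tx": -0.0169,"ty": -0.0346,"tz": 0.0582,"wx": 0,"wy": 0,"wz": 0},
    {"tx": -0.0169,"ty": -0.0346,"tz": 0.0582,"wx": 0,"wy": 0,"wz": 0},
    {"tx": -0.0169,"ty": -0.0346,"tz": 0.0582,"wx": 0,"wy": 0,"wz": 0},
    {"tx": -0.0169,"ty": -0.0346,"tz": 0.0582,"wx": 0,"wy": 0,"wz": 0},
    {"tx": -0.0169,"ty": -0.0346,"tz": 0.0582,"wx": 0,"wy": 0,"wz": 0},
    {"tx": -0.0169,"ty": -0.0346,"tz": 0.0582,"wx": 0,"wy": 0,"wz": 0},
    {"tx": 0,"ty": 0,"tz": 0,"wx": 0,"wy": 0,"wz": 0},
  ],
)

```text
t: 18.38
tool_pos: [0.5011, 0.0167, 0.1342]
orientation: [-0.097, 0.079, 0.953, 0.275]
contact_force: [-0.2, 1.6, -0.4]
opening: 0.017
gripper_force: 58.7
```

Run:
```python
from g import *
tell([2,96.5,8])
out=[]
for n,c in (('scene',(285,170,350,250)),('top',(225,205,285,265)),('wrist',(0,0,560,420))):
    f=grab(n); np.savez('f4%s.npz'%n,a=f['frame'],w=cloud(f),pose=f['pose'],K=[f['fx'],f['fy'],f['cx'],f['cy']])
    # where the computed tip would project
    P=np.linalg.inv(np.array(f['pose'])); p=P[:3,:3]@tip(arm.get_state())+P[:3,3]; print(n,'tip px',p[0]/p[2]*f['fx']+f['cx'],p[1]/p[2]*f['fy']+f['cy'])
    im=f['frame'][c[1]:c[3],c[0]:c[2]]; out.append(cv2.resize(im,(int(300*im.shape[1]/im.shape[0]),300),interpolation=cv2.INTER_CUBIC))
big=np.vstack([np.hstack(out[:2]),np.zeros((300,out[0].shape[1]+out[1].shape[1],3),np.uint8)]); big[300:,:400]=out[2]
cv2.imwrite('pics/c4.png',cv2.cvtColor(big,cv2.COLOR_RGB2BGR)); print([o.shape for o in out])
```

```text
t 18.38 tip mould mm [ 3.45 95.99  9.02] F mould [ 1.6 -0.2 -0.4] open 0.017 lean 33.93 slant_y 0.14
axes ex,ey,ez in tool [[0.335, 0.759, 0.558], [0.914, -0.405, 0.002], [0.228, 0.509, -0.83]]
units to goal [-0.0013 -0.0091  0.0002]
scene tip px 308.3843426649972 205.92320083170463
top tip px 260.64546160487413 227.6748647854097
wrist tip px 278.55922898616683 213.13286394430727
[(300, 243, 3), (300, 300, 3), (300, 400, 3)]
```

View pics/c4.png

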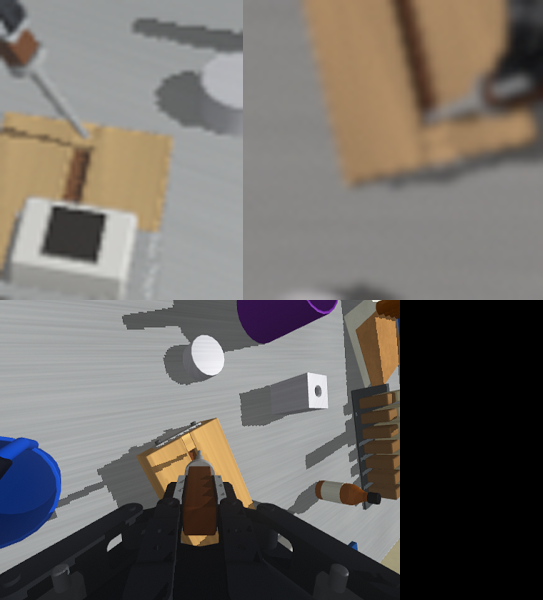

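The tip is in view just above the channel's near end: scene crop (86,136), which matches the computed pixel (308,206), and top crop (425,118). The wrist view shows it lined up along the channel. I'll go down gently and feel for the floor.

Emit:
arm_command(
  motion=[
    {"tx": 0,"ty": 0,"tz": 0,"wx": 0,"wy": 0,"wz": 0},
    {"tx": -0.0114,"ty": -0.0255,"tz": 0.0415,"wx": 0,"wy": 0,"wz": 0},
    {"tx": 0,"ty": 0,"tz": 0,"wx": 0,"wy": 0,"wz": 0},
    {"tx": 0,"ty": 0,"tz": 0,"wx": 0,"wy": 0,"wz": 0},
  ],
)

```text
t: 18.87
tool_pos: [0.5019, 0.016, 0.1252]
orientation: [-0.097, 0.08, 0.953, 0.276]
contact_force: [-0.2, 0.0, -2.0]
opening: 0.0173
gripper_force: 58.7
```

Run:
```python
from g import *
tell([2,96.5,-4.5])
```

```text
t 18.87 tip mould mm [ 2.78 95.28  0.19] F mould [ 0.1  0.2 -2. ] open 0.0173 lean 34.05 slant_y 0.05
axes ex,ey,ez in tool [[0.336, 0.757, 0.56], [0.914, -0.406, 0.001], [0.228, 0.511, -0.829]]
units to goal [-0.0011 -0.0174  0.0172]
```

Emit:
arm_command(
  motion=[
    {"tx": -0.0023,"ty": -0.0051,"tz": 0.0083,"wx": 0,"wy": 0,"wz": 0},
    {"tx": -0.0023,"ty": -0.0051,"tz": 0.0083,"wx": 0,"wy": 0,"wz": 0},
    {"tx": 0,"ty": 0,"tz": 0,"wx": 0,"wy": 0,"wz": 0},
    {"tx": 0,"ty": 0,"tz": 0,"wx": 0,"wy": 0,"wz": 0},
  ],
)

```text
t: 19.2
tool_pos: [0.502, 0.016, 0.1216]
orientation: [-0.096, 0.079, 0.953, 0.276]
contact_force: [0.3, -0.5, -1.2]
opening: 0.017
gripper_force: 58.7
```

Run:
```python
from g import *
tell([2,96.5,-4.5])
```

```text
t 19.2 tip mould mm [ 2.73 95.08 -3.49] F mould [-0.6 -0.2 -1.2] open 0.017 lean 34.05 slant_y 0.03
axes ex,ey,ez in tool [[0.336, 0.757, 0.56], [0.914, -0.406, 0.001], [0.228, 0.512, -0.829]]
units to goal [ 0.0041 -0.0083  0.0021]
```

Emit:
arm_command(
  motion=[
    {"tx": -0.0011,"ty": -0.0025,"tz": 0.0041,"wx": 0,"wy": 0,"wz": 0},
    {"tx": -0.0006,"ty": -0.0013,"tz": 0.0021,"wx": 0,"wy": 0,"wz": 0},
    {"tx": 0,"ty": 0,"tz": 0,"wx": 0,"wy": 0,"wz": 0},
  ],
)

```text
t: 19.45
tool_pos: [0.5021, 0.0161, 0.1201]
orientation: [-0.096, 0.079, 0.953, 0.276]
contact_force: [-0.5, 0.7, -0.7]
opening: 0.0176
gripper_force: 58.7
```

Run:
```python
from g import *
tell([2,97,-4.5])
```

```text
t 19.45 tip mould mm [ 2.74 95.04 -4.99] F mould [ 0.8  0.3 -0.7] open 0.0176 lean 34.04 slant_y 0.03
axes ex,ey,ez in tool [[0.336, 0.758, 0.56], [0.914, -0.406, 0.001], [0.227, 0.511, -0.829]]
units to goal [ 0.0083 -0.0055 -0.0041]
```

Emit:
arm_command(
  motion=[
    {"tx": 0.0091,"ty": -0.0041,"tz": 0,"wx": 0,"wy": 0,"wz": 0},
    {"tx": -0.0006,"ty": -0.0013,"tz": 0.0021,"wx": 0,"wy": 0,"wz": 0},
    {"tx": 0,"ty": 0,"tz": 0,"wx": 0,"wy": 0,"wz": 0},
    {"tx": 0,"ty": 0,"tz": 0,"wx": 0,"wy": 0,"wz": 0},
  ],
)

```text
t: 19.78
tool_pos: [0.5002, 0.0156, 0.1198]
orientation: [-0.096, 0.079, 0.953, 0.276]
contact_force: [0.3, 0.1, -0.7]
opening: 0.0175
gripper_force: 58.8
```

Run:
```python
from g import *
tell([2,97,-4.5])
```

```text
t 19.78 tip mould mm [ 2.7  96.89 -5.28] F mould [ 0.  -0.3 -0.7] open 0.0175 lean 34.04 slant_y 0.0
axes ex,ey,ez in tool [[0.336, 0.757, 0.56], [0.914, -0.406, 0.0], [0.227, 0.512, -0.829]]
units to goal [ 0.0002 -0.0009 -0.0052]
```

Emit:
arm_command(
  motion=[
    {"tx": -0.0006,"ty": -0.0013,"tz": 0.0021,"wx": 0,"wy": 0,"wz": 0},
    {"tx": 0,"ty": 0,"tz": 0,"wx": 0,"wy": 0,"wz": 0},
    {"tx": 0,"ty": 0,"tz": 0,"wx": 0,"wy": 0,"wz": 0},
  ],
)

```text
t: 20.03
tool_pos: [0.5002, 0.0155, 0.1192]
orientation: [-0.096, 0.079, 0.953, 0.276]
contact_force: [1.4, -0.4, -0.1]
opening: 0.0173
gripper_force: 58.8
```

Run:
```python
from g import *
tell([2,97,-4.5])
```

```text
t 20.03 tip mould mm [ 2.67 96.91 -5.89] F mould [-0.7 -1.3 -0.1] open 0.0173 lean 34.03 slant_y 0.02
axes ex,ey,ez in tool [[0.336, 0.758, 0.56], [0.914, -0.406, 0.0], [0.227, 0.511, -0.829]]
units to goal [ 0.0009  0.0008 -0.0076]
```

Emit:
arm_command(
  motion=[
    {"tx": -0.0006,"ty": -0.0013,"tz": 0.0021,"wx": 0,"wy": 0,"wz": 0},
    {"tx": 0,"ty": 0,"tz": 0,"wx": 0,"wy": 0,"wz": 0},
    {"tx": 0,"ty": 0,"tz": 0,"wx": 0,"wy": 0,"wz": 0},
  ],
)

```text
t: 20.28
tool_pos: [0.5003, 0.0155, 0.1187]
orientation: [-0.096, 0.079, 0.953, 0.276]
contact_force: [1.1, 0.4, -0.8]
opening: 0.0172
gripper_force: 58.8
```

Run:
```python
from g import *
tell([2,97,-4.5])
```

```text
t 20.28 tip mould mm [ 2.65 96.89 -6.38] F mould [ 0.1 -1.1 -0.8] open 0.0172 lean 34.04 slant_y 0.01
axes ex,ey,ez in tool [[0.336, 0.758, 0.56], [0.914, -0.406, 0.0], [0.227, 0.512, -0.829]]
units to goal [ 0.0015  0.0021 -0.0096]
```

Run:
```python
from g import *
s=arm.get_state(); M=rot(s).as_matrix()
for n in ('scene','top','wrist'):
    f=grab(n); w=cloud(f); w=w.reshape(-1,3); w=w[np.isfinite(w).all(1)]
    q=(w-s['tool_pos'])@M*1e3
    m=(np.hypot(q[:,0],q[:,1])<17)&(q[:,2]>-5)&(q[:,2]<110); q=q[m]
    print(n,m.sum())
    for z in range(-5,110,6 if n!='wrist' else 4):
        r=q[(q[:,2]>=z)&(q[:,2]<z+(6 if n!='wrist' else 4))]
        if len(r)>1: print('  ',z,len(r),'x',r[:,0].min().round(1),r[:,0].max().round(1),'y',r[:,1].min().round(1),r[:,1].max().round(1),'rmax',np.hypot(r[:,0],r[:,1]).max().round(1))
```

```text
scene 321
   -5 17 x -12.5 7.2 y -9.5 15.8 rmax 16.8
   1 21 x -11.6 4.1 y -9.9 11.5 rmax 14.1
   7 22 x -11.5 6.0 y -6.6 9.4 rmax 13.6
   13 25 x -10.9 6.5 y -11.2 9.9 rmax 14.3
   19 37 x -14.7 7.5 y -6.3 13.3 rmax 15.5
   25 6 x -14.7 7.8 y -2.5 11.0 rmax 14.8
   31 8 x -6.2 0.9 y -1.6 3.4 rmax 6.2
   37 6 x -5.7 -1.4 y -2.0 3.4 rmax 6.0
   43 7 x -5.8 -0.3 y -1.0 4.2 rmax 6.3
   49 10 x -5.9 0.7 y -0.6 4.6 rmax 6.6
   55 3 x -4.9 -0.6 y -0.8 2.4 rmax 4.9
   61 9 x -6.5 0.5 y -3.9 3.9 rmax 6.5
   67 7 x -5.7 -1.4 y -0.7 3.6 rmax 5.7
   73 7 x -9.4 -2.1 y -14.2 3.3 rmax 16.8
   79 30 x -15.1 9.3 y -16.8 2.2 rmax 16.9
   85 24 x -16.5 14.7 y -8.8 2.7 rmax 16.5
   91 56 x -15.3 16.5 y -9.0 15.5 rmax 16.9
   97 26 x -13.6 15.0 y -2.1 16.8 rmax 17.0
top 196
   -5 3 x 10.7 11.9 y -4.3 9.1 rmax 14.9
   1 7 x 5.8 13.1 y -7.9 12.2 rmax 13.9
   7 7 x 4.0 11.8 y -6.5 11.1 rmax 15.1
   13 10 x -3.6 13.0 y -4.2 13.1 rmax 14.1
   19 22 x -8.2 15.1 y -10.8 12.6 rmax 15.2
   25 3 x -0.5 13.7 y -2.0 10.8 rmax 14.3
   37 3 x 1.2 7.2 y 0.6 4.1 rmax 8.3
   49 4 x 2.3 6.3 y -0.4 2.8 rmax 6.4
   55 4 x
[... 552 characters left out ...]
x 8.0 10.0 y -7.9 9.8 rmax 12.9
   15 74 x 7.9 10.1 y -8.2 9.4 rmax 13.0
   19 311 x 0.6 13.5 y -12.0 13.4 rmax 14.0
   23 77 x 2.9 13.5 y -11.7 13.5 rmax 14.0
   27 14 x 4.4 13.0 y -10.5 13.1 rmax 13.8
   55 7 x 3.8 4.4 y -0.8 2.8 rmax 4.7
   59 15 x 2.4 4.4 y -2.3 4.3 rmax 4.9
   63 16 x 0.5 4.3 y -3.2 4.4 rmax 4.9
   67 13 x 1.7 4.4 y -1.7 4.4 rmax 4.7
   71 2 x 2.2 2.6 y -2.5 3.7 rmax 4.5
   75 27 x -9.8 2.6 y -16.9 1.4 rmax 17.0
   79 152 x -9.0 9.4 y -16.2 3.0 rmax 17.0
   83 181 x -6.7 13.6 y -13.9 3.1 rmax 16.9
   87 145 x -4.5 16.0 y -10.0 3.1 rmax 16.9
   91 153 x -11.3 16.9 y -4.3 14.3 rmax 17.0
   95 300 x -12.0 16.6 y 2.3 16.2 rmax 16.9
   99 49 x -10.1 13.8 y 3.2 16.2 rmax 17.0
```

Emit:
arm_command(
  motion=[
    {"tx": -0.0006,"ty": -0.0013,"tz": 0.0021,"wx": 0,"wy": 0,"wz": 0},
    {"tx": 0,"ty": 0,"tz": 0,"wx": 0,"wy": 0,"wz": 0},
    {"tx": 0,"ty": 0,"tz": 0,"wx": 0,"wy": 0,"wz": 0},
  ],
)

```text
t: 20.68
tool_pos: [0.5003, 0.0155, 0.1183]
orientation: [-0.096, 0.079, 0.953, 0.276]
contact_force: [0.9, -0.4, 1.4]
opening: 0.0172
gripper_force: 59.2
```

Emit:
arm_command(
  motion=[
    {"tx": -0.0006,"ty": -0.0013,"tz": 0.0021,"wx": 0,"wy": 0,"wz": 0},
    {"tx": 0,"ty": 0,"tz": 0,"wx": 0,"wy": 0,"wz": 0},
    {"tx": 0,"ty": 0,"tz": 0,"wx": 0,"wy": 0,"wz": 0},
  ],
)

```text
t: 20.93
tool_pos: [0.5003, 0.0155, 0.118]
orientation: [-0.096, 0.079, 0.953, 0.277]
contact_force: [1.2, -0.7, 5.0]
opening: 0.0174
gripper_force: 59.6
```

Run:
```python
from g import *
tell([2,97,-4.5])
```

```text
t 20.93 tip mould mm [ 2.67 96.79 -7.04] F mould [-1. -1.  5.] open 0.0174 lean 34.04 slant_y -0.01
axes ex,ey,ez in tool [[0.336, 0.757, 0.56], [0.914, -0.406, -0.0], [0.227, 0.512, -0.829]]
units to goal [ 0.0027  0.0035 -0.0124]
```

Emit:
arm_command(
  motion=[
    {"tx": 0.0005,"ty": 0.001,"tz": -0.0017,"wx": 0,"wy": 0,"wz": 0},
    {"tx": 0.0046,"ty": -0.002,"tz": 0,"wx": 0,"wy": 0,"wz": 0},
    {"tx": 0,"ty": 0,"tz": 0,"wx": 0,"wy": 0,"wz": 0},
    {"tx": 0,"ty": 0,"tz": 0,"wx": 0,"wy": 0,"wz": 0},
  ],
)

```text
t: 21.27
tool_pos: [0.4996, 0.0154, 0.1182]
orientation: [-0.096, 0.079, 0.953, 0.277]
contact_force: [4.7, 1.6, 2.7]
opening: 0.0173
gripper_force: 59.0
```

Run:
```python
from g import *
tell([2,97,-4.5])
```

```text
t 21.27 tip mould mm [ 2.68 97.47 -6.88] F mould [ 0.4 -5.   2.7] open 0.0173 lean 34.04 slant_y -0.04
axes ex,ey,ez in tool [[0.336, 0.757, 0.56], [0.914, -0.405, -0.001], [0.226, 0.512, -0.829]]
units to goal [-0.0006  0.0045 -0.0118]
```

The tip feels both the floor and the near end wall, at y 97.5 mm as expected, so the pass starts at the true end. Now the traverse, at 2.5 mm per row (3 cm/s).

Emit:
arm_command(
  motion=[
    {"tx": -0.0114,"ty": 0.0051,"tz": 0,"wx": 0,"wy": 0,"wz": 0},
    {"tx": -0.0114,"ty": 0.0051,"tz": 0,"wx": 0,"wy": 0,"wz": 0},
    {"tx": -0.0114,"ty": 0.0051,"tz": 0,"wx": 0,"wy": 0,"wz": 0},
    {"tx": -0.0114,"ty": 0.0051,"tz": 0,"wx": 0,"wy": 0,"wz": 0},
    {"tx": -0.0114,"ty": 0.0051,"tz": 0,"wx": 0,"wy": 0,"wz": 0},
    {"tx": -0.0114,"ty": 0.0051,"tz": 0,"wx": 0,"wy": 0,"wz": 0},
    {"tx": -0.0114,"ty": 0.0051,"tz": 0,"wx": 0,"wy": 0,"wz": 0},
    {"tx": -0.0114,"ty": 0.0051,"tz": 0,"wx": 0,"wy": 0,"wz": 0},
  ],
)

```text
t: 21.93
tool_pos: [0.5188, 0.0204, 0.118]
orientation: [-0.096, 0.079, 0.953, 0.276]
contact_force: [-2.7, -0.8, 3.3]
opening: 0.0172
gripper_force: 59.3
```

Run:
```python
from g import *
tell([2.65,57.5,-6.75])
```

```text
t 21.93 tip mould mm [ 2.79 77.79 -7.06] F mould [-0.1  2.8  3.3] open 0.0172 lean 34.04 slant_y 0.03
axes ex,ey,ez in tool [[0.336, 0.758, 0.56], [0.914, -0.406, 0.001], [0.227, 0.511, -0.829]]
units to goal [-0.0926  0.0414 -0.0018]
```

Emit:
arm_command(
  motion=[
    {"tx": -0.0112,"ty": 0.0056,"tz": -0.0008,"wx": 0,"wy": 0,"wz": 0},
    {"tx": -0.0114,"ty": 0.0051,"tz": 0,"wx": 0,"wy": 0,"wz": 0},
    {"tx": -0.0114,"ty": 0.0051,"tz": 0,"wx": 0,"wy": 0,"wz": 0},
    {"tx": -0.0114,"ty": 0.0051,"tz": 0,"wx": 0,"wy": 0,"wz": 0},
    {"tx": -0.0114,"ty": 0.0051,"tz": 0,"wx": 0,"wy": 0,"wz": 0},
    {"tx": -0.0114,"ty": 0.0051,"tz": 0,"wx": 0,"wy": 0,"wz": 0},
    {"tx": -0.0114,"ty": 0.0051,"tz": 0,"wx": 0,"wy": 0,"wz": 0},
    {"tx": -0.0114,"ty": 0.0051,"tz": 0,"wx": 0,"wy": 0,"wz": 0},
    {"tx": -0.0114,"ty": 0.0051,"tz": 0,"wx": 0,"wy": 0,"wz": 0},
    {"tx": -0.0114,"ty": 0.0051,"tz": 0,"wx": 0,"wy": 0,"wz": 0},
    {"tx": -0.0114,"ty": 0.0051,"tz": 0,"wx": 0,"wy": 0,"wz": 0},
    {"tx": -0.0114,"ty": 0.0051,"tz": 0,"wx": 0,"wy": 0,"wz": 0},
  ],
)

```text
t: 22.93
tool_pos: [0.5478, 0.0279, 0.1183]
orientation: [-0.096, 0.079, 0.953, 0.276]
contact_force: [-1.1, -0.3, 1.6]
opening: 0.0173
gripper_force: 59.0
```

Run:
```python
from g import *
tell([2.65,7.5,-6.75])
```

```text
t 22.93 tip mould mm [ 2.82 47.75 -6.74] F mould [-0.   1.1  1.6] open 0.0173 lean 34.04 slant_y 0.02
axes ex,ey,ez in tool [[0.336, 0.758, 0.56], [0.914, -0.406, 0.0], [0.227, 0.511, -0.829]]
units to goal [-0.1842  0.081  -0.0005]
```

Emit:
arm_command(
  motion=[
    {"tx": -0.0114,"ty": 0.005,"tz": 0,"wx": 0,"wy": 0,"wz": 0},
    {"tx": -0.0114,"ty": 0.005,"tz": 0,"wx": 0,"wy": 0,"wz": 0},
    {"tx": -0.0114,"ty": 0.005,"tz": 0,"wx": 0,"wy": 0,"wz": 0},
    {"tx": -0.0114,"ty": 0.005,"tz": 0,"wx": 0,"wy": 0,"wz": 0},
    {"tx": -0.0114,"ty": 0.0051,"tz": 0,"wx": 0,"wy": 0,"wz": 0},
    {"tx": -0.0114,"ty": 0.0051,"tz": 0,"wx": 0,"wy": 0,"wz": 0},
    {"tx": -0.0114,"ty": 0.0051,"tz": 0,"wx": 0,"wy": 0,"wz": 0},
    {"tx": -0.0114,"ty": 0.0051,"tz": 0,"wx": 0,"wy": 0,"wz": 0},
    {"tx": -0.0114,"ty": 0.0051,"tz": 0,"wx": 0,"wy": 0,"wz": 0},
    {"tx": -0.0114,"ty": 0.0051,"tz": 0,"wx": 0,"wy": 0,"wz": 0},
    {"tx": -0.0114,"ty": 0.0051,"tz": 0,"wx": 0,"wy": 0,"wz": 0},
    {"tx": -0.0114,"ty": 0.0051,"tz": 0,"wx": 0,"wy": 0,"wz": 0},
  ],
)

```text
t: 23.93
tool_pos: [0.5768, 0.0354, 0.1183]
orientation: [-0.096, 0.079, 0.953, 0.276]
contact_force: [-0.5, 0.2, 1.8]
opening: 0.0173
gripper_force: 59.0
```

Run:
```python
from g import *
tell([2.65,-12.5,-6.75])
```

```text
t 23.93 tip mould mm [ 2.85 17.84 -6.75] F mould [0.3 0.4 1.8] open 0.0173 lean 34.04 slant_y 0.02
axes ex,ey,ez in tool [[0.336, 0.758, 0.56], [0.914, -0.406, 0.0], [0.227, 0.511, -0.829]]
units to goal [-0.139   0.0608 -0.0006]
```

Emit:
arm_command(
  motion=[
    {"tx": -0.0115,"ty": 0.005,"tz": 0,"wx": 0,"wy": 0,"wz": 0},
    {"tx": -0.0115,"ty": 0.005,"tz": 0,"wx": 0,"wy": 0,"wz": 0},
    {"tx": -0.0115,"ty": 0.005,"tz": 0,"wx": 0,"wy": 0,"wz": 0},
    {"tx": -0.0115,"ty": 0.005,"tz": 0,"wx": 0,"wy": 0,"wz": 0},
    {"tx": -0.0114,"ty": 0.0051,"tz": 0,"wx": 0,"wy": 0,"wz": 0},
    {"tx": -0.0114,"ty": 0.0051,"tz": 0,"wx": 0,"wy": 0,"wz": 0},
    {"tx": -0.0114,"ty": 0.0051,"tz": 0,"wx": 0,"wy": 0,"wz": 0},
    {"tx": -0.0114,"ty": 0.0051,"tz": 0,"wx": 0,"wy": 0,"wz": 0},
    {"tx": -0.0114,"ty": 0.0051,"tz": 0,"wx": 0,"wy": 0,"wz": 0},
    {"tx": -0.0114,"ty": 0.0051,"tz": 0,"wx": 0,"wy": 0,"wz": 0},
    {"tx": -0.0114,"ty": 0.0051,"tz": 0,"wx": 0,"wy": 0,"wz": 0},
    {"tx": -0.0114,"ty": 0.0051,"tz": 0,"wx": 0,"wy": 0,"wz": 0},
  ],
)

```text
t: 24.93
tool_pos: [0.6059, 0.0428, 0.1183]
orientation: [-0.096, 0.079, 0.953, 0.276]
contact_force: [-0.6, -0.3, 1.2]
opening: 0.0176
gripper_force: 59.0
```

Run:
```python
from g import *
tell([2.65,-42.5,-6.75])
```

```text
t 24.93 tip mould mm [  2.84 -12.18  -6.77] F mould [-0.2  0.6  1.2] open 0.0176 lean 34.04 slant_y 0.02
axes ex,ey,ez in tool [[0.336, 0.757, 0.56], [0.914, -0.406, 0.0], [0.227, 0.512, -0.829]]
units to goal [-0.1389  0.0608 -0.0007]
```

Emit:
arm_command(
  motion=[
    {"tx": -0.0115,"ty": 0.005,"tz": 0,"wx": 0,"wy": 0,"wz": 0},
    {"tx": -0.0115,"ty": 0.005,"tz": 0,"wx": 0,"wy": 0,"wz": 0},
    {"tx": -0.0115,"ty": 0.005,"tz": 0,"wx": 0,"wy": 0,"wz": 0},
    {"tx": -0.0115,"ty": 0.005,"tz": 0,"wx": 0,"wy": 0,"wz": 0},
    {"tx": -0.0114,"ty": 0.0051,"tz": 0,"wx": 0,"wy": 0,"wz": 0},
    {"tx": -0.0114,"ty": 0.0051,"tz": 0,"wx": 0,"wy": 0,"wz": 0},
    {"tx": -0.0114,"ty": 0.0051,"tz": 0,"wx": 0,"wy": 0,"wz": 0},
    {"tx": -0.0114,"ty": 0.0051,"tz": 0,"wx": 0,"wy": 0,"wz": 0},
    {"tx": -0.0114,"ty": 0.0051,"tz": 0,"wx": 0,"wy": 0,"wz": 0},
    {"tx": -0.0114,"ty": 0.0051,"tz": 0,"wx": 0,"wy": 0,"wz": 0},
    {"tx": -0.0114,"ty": 0.0051,"tz": 0,"wx": 0,"wy": 0,"wz": 0},
    {"tx": -0.0114,"ty": 0.0051,"tz": 0,"wx": 0,"wy": 0,"wz": 0},
  ],
)

```text
t: 25.93
tool_pos: [0.6349, 0.0503, 0.1183]
orientation: [-0.096, 0.079, 0.953, 0.276]
contact_force: [-2.3, -0.5, 1.5]
opening: 0.0172
gripper_force: 59.0
```

Run:
```python
from g import *
tell([2.65,-72.5,-6.75])
```

```text
t 25.93 tip mould mm [  2.87 -42.19  -6.77] F mould [0.1 2.4 1.5] open 0.0172 lean 34.04 slant_y 0.02
axes ex,ey,ez in tool [[0.336, 0.758, 0.56], [0.914, -0.406, 0.0], [0.227, 0.512, -0.829]]
units to goal [-0.1388  0.0607 -0.0007]
```

Emit:
arm_command(
  motion=[
    {"tx": -0.0115,"ty": 0.005,"tz": 0,"wx": 0,"wy": 0,"wz": 0},
    {"tx": -0.0115,"ty": 0.005,"tz": 0,"wx": 0,"wy": 0,"wz": 0},
    {"tx": -0.0115,"ty": 0.005,"tz": 0,"wx": 0,"wy": 0,"wz": 0},
    {"tx": -0.0115,"ty": 0.005,"tz": 0,"wx": 0,"wy": 0,"wz": 0},
    {"tx": -0.0114,"ty": 0.0051,"tz": 0,"wx": 0,"wy": 0,"wz": 0},
    {"tx": -0.0114,"ty": 0.0051,"tz": 0,"wx": 0,"wy": 0,"wz": 0},
    {"tx": -0.0114,"ty": 0.0051,"tz": 0,"wx": 0,"wy": 0,"wz": 0},
    {"tx": -0.0114,"ty": 0.0051,"tz": 0,"wx": 0,"wy": 0,"wz": 0},
    {"tx": -0.0114,"ty": 0.0051,"tz": 0,"wx": 0,"wy": 0,"wz": 0},
    {"tx": -0.0114,"ty": 0.0051,"tz": 0,"wx": 0,"wy": 0,"wz": 0},
    {"tx": -0.0114,"ty": 0.0051,"tz": 0,"wx": 0,"wy": 0,"wz": 0},
    {"tx": -0.0114,"ty": 0.0051,"tz": 0,"wx": 0,"wy": 0,"wz": 0},
  ],
)

```text
t: 26.93
tool_pos: [0.664, 0.0577, 0.1183]
orientation: [-0.096, 0.079, 0.953, 0.276]
contact_force: [-2.0, -0.1, 1.6]
opening: 0.017
gripper_force: 59.0
```

Run:
```python
from g import *
tell([2.65,-97.5,-6.75])
```

```text
t 26.93 tip mould mm [  2.82 -72.24  -6.77] F mould [0.4 2.  1.6] open 0.017 lean 34.04 slant_y 0.02
axes ex,ey,ez in tool [[0.336, 0.758, 0.56], [0.914, -0.406, 0.0], [0.227, 0.512, -0.829]]
units to goal [-0.1157  0.0506 -0.0006]
```

Emit:
arm_command(
  motion=[
    {"tx": -0.0115,"ty": 0.005,"tz": 0,"wx": 0,"wy": 0,"wz": 0},
    {"tx": -0.0115,"ty": 0.005,"tz": 0,"wx": 0,"wy": 0,"wz": 0},
    {"tx": -0.0115,"ty": 0.005,"tz": 0,"wx": 0,"wy": 0,"wz": 0},
    {"tx": -0.0114,"ty": 0.0051,"tz": 0,"wx": 0,"wy": 0,"wz": 0},
    {"tx": -0.0114,"ty": 0.0051,"tz": 0,"wx": 0,"wy": 0,"wz": 0},
    {"tx": -0.0114,"ty": 0.0051,"tz": 0,"wx": 0,"wy": 0,"wz": 0},
    {"tx": -0.0114,"ty": 0.0051,"tz": 0,"wx": 0,"wy": 0,"wz": 0},
    {"tx": -0.0114,"ty": 0.0051,"tz": 0,"wx": 0,"wy": 0,"wz": 0},
    {"tx": -0.0114,"ty": 0.0051,"tz": 0,"wx": 0,"wy": 0,"wz": 0},
    {"tx": -0.0114,"ty": 0.0051,"tz": 0,"wx": 0,"wy": 0,"wz": 0},
    {"tx": 0,"ty": 0,"tz": 0,"wx": 0,"wy": 0,"wz": 0},
  ],
)

```text
t: 27.85
tool_pos: [0.6885, 0.0641, 0.1183]
orientation: [-0.096, 0.079, 0.953, 0.277]
contact_force: [0.0, -0.0, 1.5]
opening: 0.0176
gripper_force: 59.1
```

Run:
```python
from g import *
tell([2.65,-97.5,-6.75])
```

```text
t 27.85 tip mould mm [  2.9  -97.58  -6.79] F mould [-0.  -0.   1.5] open 0.0176 lean 34.04 slant_y -0.01
axes ex,ey,ez in tool [[0.336, 0.757, 0.56], [0.914, -0.405, -0.0], [0.227, 0.512, -0.829]]
units to goal [-0.     -0.001  -0.0008]
```

The pass covers the whole channel, ending at y -97.6 mm. Now I'll withdraw along the stylus axis, slide back toward the robot, lift, and straighten up.

Emit:
arm_command(
  motion=[
    {"tx": 0,"ty": 0,"tz": -0.03,"wx": 0,"wy": 0,"wz": 0},
    {"tx": 0,"ty": 0,"tz": -0.08,"wx": 0,"wy": 0,"wz": 0},
    {"tx": 0,"ty": 0,"tz": -0.12,"wx": 0,"wy": 0,"wz": 0},
    {"tx": 0,"ty": 0,"tz": -0.12,"wx": 0,"wy": 0,"wz": 0},
    {"tx": 0.064,"ty": -0.0284,"tz": 0,"wx": 0,"wy": 0,"wz": 0},
    {"tx": 0.128,"ty": -0.0567,"tz": 0,"wx": 0,"wy": 0,"wz": 0},
    {"tx": 0.128,"ty": -0.0567,"tz": 0,"wx": 0,"wy": 0,"wz": 0},
    {"tx": 0.128,"ty": -0.0567,"tz": 0,"wx": 0,"wy": 0,"wz": 0},
    {"tx": 0.128,"ty": -0.0567,"tz": 0,"wx": 0,"wy": 0,"wz": 0},
    {"tx": 0.128,"ty": -0.0567,"tz": 0,"wx": 0,"wy": 0,"wz": 0},
    {"tx": 0.128,"ty": -0.0567,"tz": 0,"wx": 0,"wy": 0,"wz": 0},
    {"tx": 0.064,"ty": -0.0284,"tz": 0,"wx": 0,"wy": 0,"wz": 0},
  ],
)

```text
t: 28.85
tool_pos: [0.5056, -0.0236, 0.1769]
orientation: [-0.096, 0.08, 0.953, 0.276]
contact_force: [-0.1, -0.1, -0.7]
opening: 0.0174
gripper_force: 58.7
```

Emit:
arm_command(
  motion=[
    {"tx": 0.0284,"ty": 0.064,"tz": -0.104,"wx": 0,"wy": 0,"wz": 0},
    {"tx": 0.0284,"ty": 0.064,"tz": -0.104,"wx": 0,"wy": 0,"wz": 0},
    {"tx": 0,"ty": 0,"tz": 0,"wx": 0.0288,"wy": -0.0128,"wz": 0},
    {"tx": 0,"ty": 0,"tz": 0,"wx": 0.0288,"wy": -0.0128,"wz": 0},
    {"tx": 0,"ty": 0,"tz": 0,"wx": 0.0288,"wy": -0.0128,"wz": 0},
    {"tx": 0,"ty": 0,"tz": 0,"wx": 0.0288,"wy": -0.0128,"wz": 0},
    {"tx": 0,"ty": 0,"tz": 0,"wx": 0.0288,"wy": -0.0128,"wz": 0},
    {"tx": 0,"ty": 0,"tz": 0,"wx": 0.0288,"wy": -0.0128,"wz": 0},
    {"tx": 0,"ty": 0,"tz": 0,"wx": 0,"wy": 0,"wz": 0},
    {"tx": 0,"ty": 0,"tz": 0,"wx": 0,"wy": 0,"wz": 0},
  ],
)

```text
t: 29.68
tool_pos: [0.5077, -0.0218, 0.2272]
orientation: [0.0, 0.082, 0.997, 0.001]
contact_force: [-1.1, 0.6, -1.7]
opening: 0.0171
gripper_force: 58.9
```

Run:
```python
from g import *
s=arm.get_state(); M=rot(s).as_matrix(); print(s['t'],s['tool_pos'],s['contact_force'],s['opening'],s['joint_pos'].round(3)); print(M.round(4))
g=np.array([.4428,.3059,.2229]); print('units',((g-s['tool_pos'])@M/.2).round(4))
q=R.from_quat([.0831,.9965,.0006,.0008]); print('rotvec units',((rot(s).inv()*q).as_rotvec()/np.pi).round(4))
```

```text
29.6833 [ 0.50770244 -0.02182999  0.22720342] [-1.10824739  0.57689643 -1.73858384] 0.017141913215233714 [-0.044 -0.016  0.063  1.648  0.002  0.12 ]
[[-9.866e-01  1.631e-01  7.000e-04]
 [ 1.631e-01  9.866e-01  1.600e-03]
 [-5.000e-04  1.700e-03 -1.000e+00]]
units [0.5875 1.5637 0.0238]
rotvec units [ 0.0001 -0.0003  0.0008]
```

Emit:
arm_command(
  motion=[
    {"tx": 0.0245,"ty": 0.065,"tz": 0.002,"wx": 0,"wy": 0,"wz": 0},
    {"tx": 0.049,"ty": 0.13,"tz": 0.002,"wx": 0,"wy": 0,"wz": 0},
    {"tx": 0.049,"ty": 0.13,"tz": 0.002,"wx": 0,"wy": 0,"wz": 0},
    {"tx": 0.049,"ty": 0.13,"tz": 0.002,"wx": 0,"wy": 0,"wz": 0},
    {"tx": 0.049,"ty": 0.13,"tz": 0.002,"wx": 0,"wy": 0,"wz": 0},
    {"tx": 0.049,"ty": 0.13,"tz": 0.002,"wx": 0,"wy": 0,"wz": 0},
    {"tx": 0.049,"ty": 0.13,"tz": 0.002,"wx": 0,"wy": 0,"wz": 0},
    {"tx": 0.049,"ty": 0.13,"tz": 0.002,"wx": 0,"wy": 0,"wz": 0},
    {"tx": 0.049,"ty": 0.13,"tz": 0.002,"wx": 0,"wy": 0,"wz": 0},
    {"tx": 0.049,"ty": 0.13,"tz": 0.002,"wx": 0,"wy": 0,"wz": 0},
    {"tx": 0.049,"ty": 0.13,"tz": 0.002,"wx": 0,"wy": 0,"wz": 0},
    {"tx": 0.049,"ty": 0.13,"tz": 0.002,"wx": 0,"wy": 0,"wz": 0},
  ],
)

```text
t: 30.68
tool_pos: [0.4464, 0.2914, 0.2212]
orientation: [-0.002, 0.084, 0.996, 0.0]
contact_force: [0.9, 0.1, -1.3]
opening: 0.0172
gripper_force: 58.9
```

Emit:
arm_command(
  motion=[
    {"tx": 0.0245,"ty": 0.065,"tz": 0,"wx": 0,"wy": 0,"wz": 0.0008},
    {"tx": 0,"ty": 0,"tz": 0,"wx": 0,"wy": 0,"wz": 0},
    {"tx": 0,"ty": 0,"tz": 0,"wx": 0,"wy": 0,"wz": 0},
    {"tx": 0,"ty": 0,"tz": 0,"wx": 0,"wy": 0,"wz": 0},
  ],
)

```text
t: 31.02
tool_pos: [0.4441, 0.3034, 0.2213]
orientation: [-0.001, 0.085, 0.996, -0.0]
contact_force: [0.2, -0.7, -0.9]
opening: 0.0173
gripper_force: 58.9
```

```bash
cat > ins.py <<'E'
from g import *
s=arm.get_state(); M=rot(s).as_matrix(); print(s['t'],s['tool_pos'].round(4),s['contact_force'].round(1),s['opening'])
g=np.array([.4428,.3059,.1006]); print('units',((g-s['tool_pos'])@M/.2).round(4))
q=R.from_quat([.0831,.9965,.0006,.0008]); print('rotvec units',((rot(s).inv()*q).as_rotvec()/np.pi).round(4), 'down err deg',np.rad2deg(M[:2,2]).round(2))
E
python3 ins.py
```

```text
31.0167 [0.4441 0.3034 0.2213] [ 0.2 -0.7 -0.9] 0.017305614429271993
units [0.0073 0.0114 0.6037]
rotvec units [-0.0005 -0.001  -0.001 ] down err deg [-0.09 -0.01]
```

Emit:
arm_command(
  motion=[
    {"tx": 0.0073,"ty": 0.0114,"tz": 0,"wx": 0,"wy": 0,"wz": 0},
    {"tx": 0,"ty": 0,"tz": 0.08,"wx": 0,"wy": 0,"wz": 0},
    {"tx": 0,"ty": 0,"tz": 0.08,"wx": 0,"wy": 0,"wz": 0},
    {"tx": 0,"ty": 0,"tz": 0.045,"wx": 0,"wy": 0,"wz": 0},
    {"tx": 0,"ty": 0,"tz": 0.03,"wx": 0,"wy": 0,"wz": 0},
    {"tx": 0,"ty": 0,"tz": 0.03,"wx": 0,"wy": 0,"wz": 0},
    {"tx": 0,"ty": 0,"tz": 0.03,"wx": 0,"wy": 0,"wz": 0},
    {"tx": 0,"ty": 0,"tz": 0,"wx": 0,"wy": 0,"wz": 0},
  ],
)

```text
t: 31.68
tool_pos: [0.4424, 0.3066, 0.1619]
orientation: [-0.0, 0.084, 0.996, -0.0]
contact_force: [-0.0, 0.0, -1.0]
opening: 0.0173
gripper_force: 58.9
```

```bash
python3 ins.py
```

```text
31.6833 [0.4424 0.3066 0.1619] [-0.  0. -1.] 0.017345223178883543
units [-0.003  -0.0029  0.3065]
rotvec units [-0.0006 -0.0007 -0.0008] down err deg [-0.05 -0.02]
```

Emit:
arm_command(
  motion=[
    {"tx": -0.003,"ty": -0.0029,"tz": 0.03,"wx": 0,"wy": 0,"wz": 0},
    {"tx": 0,"ty": 0,"tz": 0.04,"wx": 0,"wy": 0,"wz": 0},
    {"tx": 0,"ty": 0,"tz": 0.04,"wx": 0,"wy": 0,"wz": 0},
    {"tx": 0,"ty": 0,"tz": 0.04,"wx": 0,"wy": 0,"wz": 0},
    {"tx": 0,"ty": 0,"tz": 0.04,"wx": 0,"wy": 0,"wz": 0},
    {"tx": 0,"ty": 0,"tz": 0.04,"wx": 0,"wy": 0,"wz": 0},
    {"tx": 0,"ty": 0,"tz": 0.03,"wx": 0,"wy": 0,"wz": 0},
    {"tx": 0,"ty": 0,"tz": 0.02,"wx": 0,"wy": 0,"wz": 0},
    {"tx": 0,"ty": 0,"tz": 0,"wx": 0,"wy": 0,"wz": 0},
  ],
)

```text
t: 32.43
tool_pos: [0.4427, 0.3059, 0.1056]
orientation: [-0.001, 0.084, 0.996, -0.0]
contact_force: [0.6, 1.2, -0.8]
opening: 0.017
gripper_force: 58.9
```

```bash
python3 ins.py
```

```text
32.4333 [0.4427 0.3059 0.1056] [ 0.6  1.2 -0.8] 0.01701864579187256
units [-0.0008  0.      0.0251]
rotvec units [-0.0007 -0.0008 -0.0007] down err deg [-0.07 -0.05]
```

Going on down in small steps until the collar takes load.

Emit:
arm_command(
  motion=[
    {"tx": 0,"ty": 0,"tz": 0.008,"wx": 0,"wy": 0,"wz": 0},
    {"tx": 0,"ty": 0,"tz": 0.008,"wx": 0,"wy": 0,"wz": 0},
    {"tx": 0,"ty": 0,"tz": 0.006,"wx": 0,"wy": 0,"wz": 0},
    {"tx": 0,"ty": 0,"tz": 0.005,"wx": 0,"wy": 0,"wz": 0},
    {"tx": 0,"ty": 0,"tz": 0,"wx": 0,"wy": 0,"wz": 0},
  ],
)

```text
t: 32.85
tool_pos: [0.443, 0.3062, 0.1013]
orientation: [0.0, 0.084, 0.996, -0.0]
contact_force: [-0.1, 0.6, -0.3]
opening: 0.0173
gripper_force: 58.9
```

Emit:
arm_command(
  motion=[
    {"tx": 0,"ty": 0,"tz": 0.003,"wx": 0,"wy": 0,"wz": 0},
    {"tx": 0,"ty": 0,"tz": 0.003,"wx": 0,"wy": 0,"wz": 0},
    {"tx": 0,"ty": 0,"tz": 0,"wx": 0,"wy": 0,"wz": 0},
  ],
)

```text
t: 33.1
tool_pos: [0.4431, 0.3063, 0.1007]
orientation: [0.0, 0.084, 0.996, 0.0]
contact_force: [-0.5, -0.6, 3.8]
opening: 0.0173
gripper_force: 59.5
```

Emit:
arm_command(
  motion=[
    {"tx": 0,"ty": 0,"tz": -0.001,"wx": 0,"wy": 0,"wz": 0},
    {"tx": 0,"ty": 0,"tz": 0,"wx": 0,"wy": 0,"wz": 0},
    {"tx": 0,"ty": 0,"tz": 0,"wx": 0,"wy": 0,"wz": 0},
    {"tx": 0,"ty": 0,"tz": 0,"wx": 0,"wy": 0,"wz": 0},
    {"tx": 0,"ty": 0,"tz": 0,"wx": 0,"wy": 0,"wz": 0},
    {"tx": 0,"ty": 0,"tz": -0.04,"wx": 0,"wy": 0,"wz": 0},
    {"tx": 0,"ty": 0,"tz": -0.08,"wx": 0,"wy": 0,"wz": 0},
    {"tx": 0,"ty": 0,"tz": -0.12,"wx": 0,"wy": 0,"wz": 0},
    {"tx": 0,"ty": 0,"tz": -0.15,"wx": 0,"wy": 0,"wz": 0},
    {"tx": 0,"ty": 0,"tz": -0.15,"wx": 0,"wy": 0,"wz": 0},
    {"tx": 0,"ty": 0,"tz": -0.15,"wx": 0,"wy": 0,"wz": 0},
    {"tx": 0,"ty": 0,"tz": -0.1,"wx": 0,"wy": 0,"wz": 0},
  ],
  hand=60,
)

```text
t: 34.1
tool_pos: [0.4432, 0.3063, 0.262]
orientation: [0.001, 0.084, 0.996, 0.001]
contact_force: [1.2, 0.5, -0.4]
opening: 0.0599
gripper_force: 0.0
```

```bash
python3 m2.py pics/w9
python3 - <<'E'
from h import *
a=grab('scene'); save(a,'s9.png',(80,100,480,400),2)
E
```

```text
34.15 [0.4437 0.3066 0.2652] [ 0.605  0.069  0.224  1.718 -0.     0.773]
[[-0.9858  0.168   0.0059]
 [ 0.168   0.9858  0.004 ]
 [-0.0051  0.005  -1.    ]]
stand 1675 (array([442.8, 306.8]), array([55.2, 56.2]), 81.5) [0.475 0.338 0.079] [ 0.0018 -0.0008  0.1651]
collar 97 (array([439.1, 308.4]), array([25.3, 16.9]), 77.0) [0.45  0.32  0.082] [0.0057 0.0002 0.1651]
sty 549 (array([442.7, 307.7]), array([17.8, 18.3]), 81.0) [0.453 0.318 0.148] [2.000e-03 1.000e-04 1.651e-01]
stytop 391 (array([442.8, 307.5]), array([16.8, 18.3]), 80.2) [0.453 0.317 0.148] [ 1.900e-03 -1.000e-04  1.651e-01]
```

View pics/s9.png

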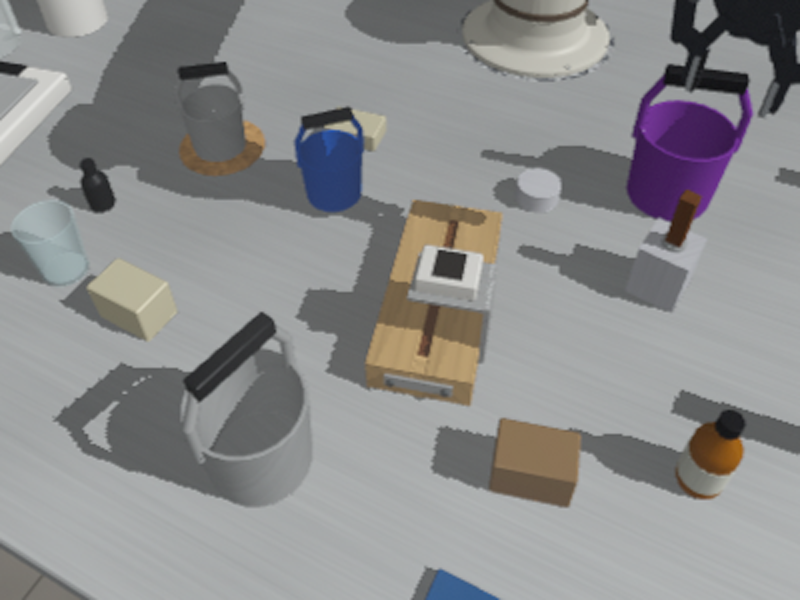

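The pail stands on the mat (213,125). The stylus is upright and seated in its stand (685,215), with its top at the same height as before, and nothing else has moved. The gripper is clear of everything, so I'm handing in.

```bash
python3 -c "
from rig import arm; print(arm.sign_off())"
```

```text
the job is handed in; nothing more can be done
None
```

The job is handed in at about 34 s: the pail stands on the cork mat, the stylus tip went along the full channel at about 3 cm/s with light contact, and the stylus is back upright and seated in its stand with nothing else seen to have moved; the sign-off returned no verdict.

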